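# Fetch the tin from the push-open drawer

## Task

Get the spare tin out of the push-open drawer: press the drawer's plain front in until the latch lets go and it springs out, pull the drawer out to its stop, and shift the spice jar aside inside the drawer so that you can reach the tin behind it. Stand the tin upright on the small wooden board, then gently push the drawer shut and make sure that it has latched and stays shut, with the jar still standing in it. Do not knock anything over, and leave the onion and the lemon where they are.

Things in the scene. Friction and masses are not known exactly. Their poses are not given: they have to be found in the camera images.
- unit: Fixed wooden drawer unit, 310 wide (y) x 270 deep (x) x 172 mm high, two canisters on its top. Origin: centre of its underside, on the worktop; x points from front to back, away from the robot, z up. Its front edges lie at x = -135; the roof board over the drawer (z = 158 to 172) ends there too. Out, the drawer stays where left; moving it meets 1 N of friction plus 18 N per m/s.
- drawer (a joint): Drawer travel in m towards the robot: 0 to 0.002 latched shut, 0.145 out at its stop. Push-push latch: push in past -0.006 (hard end stop at -0.008), let go: a shut drawer springs out to about 0.05, an open one stays shut. A shorter push leaves a shut one shut; an open one springs out again. Pushing takes 4 to 11 N on the way, 14 N or more at the end stop. Pushed fast, its contents topple.
- drawer_face (a point): Centre of the outer face of the drawer's front (moves with the drawer; axes as the unit's). The front is a plain pale panel without a handle, 282 wide, 134 high, 14 mm thick; it reaches from 64 mm below this point to 70 mm above it (z = 155) and stands 2 mm proud of the unit when shut.
- drawer_top (a point): Middle of the top edge of the drawer's front panel, z = 155 mm, halfway through its 14 mm thickness (moves with the drawer; axes as the unit's). With the drawer sprung out by 50 mm, a gap of 38 mm lies between the panel's back and the roof's front edge, where a finger can go in to pull.
- tin: Food tin, cylinder 57 mm across, 72 mm high, 0.13 to 0.25 kg; origin: centre of its underside, z up. It stands on the drawer's floor (z = 27 mm) behind the jar. With the drawer fully out its axis is still within 10 mm of the line below the roof's front edge, either side: reach it with the tool leaning back towards the robot, about 40 degrees from vertical.
- jar: Spice jar with a dark cap, cylinder 41 mm across, 105 mm high, 0.09 to 0.17 kg; origin: centre of its underside, z up. It stands in the drawer, 62 to 68 mm in front of the tin (towards the robot), in the way. Inside, the drawer is 256 mm wide (128 mm either side of the unit's middle), its side walls reach up to z = 85 mm; a flat tea light lies in each rear corner.
- board: Fixed small wooden board, 150 (x) x 210 (y) mm, its top 20 mm above the worktop (14 mm of wood on 6 mm rubber feet); origin: centre of its underside, at the height of the worktop; z up.
- onion: Loose onion, 82 mm across, 94 mm high, to be left alone; origin: its underside.
- lemon: Loose lemon, 77 x 51 x 52 mm, to be left alone; origin: its underside.

How it is judged (in metres and radians):
On the way, in this order (a step that is already met when the one before it is completed fails the run):
1. the shut drawer's front has been pressed in (value of joint drawer below -0.0045 m).
2. the drawer has sprung out of its latch (value of joint drawer above 0.03 m), for 0.2 s.
3. the drawer has been pulled out to its stop (value of joint drawer above 0.125 m), for 0.2 s.
4. the tin stands upright on the board (x of tin in the frame of board between -0.06 and 0.06 m and y of tin in the frame of board between -0.09 and 0.09 m and z of tin in the frame of board between 0.016 and 0.024 m and angle between tin's own z axis and vertical below 0.1 rad), for 0.2 s.
At the end, for the whole second after the job is handed in: The drawer is latched shut (joint between -3 and 4 mm); the tin stands upright (within 6 deg) on the board, its centre at least 15 mm inside the board's edges; the jar stands upright (within 6 deg) on the drawer's floor inside the shut drawer (all of step 4 and value of joint drawer between -0.003 and 0.004 m and x of jar in the frame of unit between -0.125 and 0.095 m and y of jar in the frame of unit between -0.128 and 0.128 m and z of jar in the frame of unit between 0.02 and 0.035 m and angle between jar's own z axis and vertical below 0.1 rad); the robot touches nothing.
It fails at once if the tin was tipped over (angle between tin's own z axis and vertical above 0.7 rad).
It fails at once if the jar was tipped over (angle between jar's own z axis and vertical above 0.7 rad).
It fails at once if the onion or the lemon was moved (distance of any of onion, lemon from where it was at the start of the episode above 0.03 m).
It also fails if it takes over 67 s, if anything falls off the work surface, if the arm or the gripper's body presses on something with over 40 N, if the wrist force passes 120 N, or if a joint passes its speed limit or range.

## Robot

A 6-joint arm with a two-finger parallel gripper is mounted at the origin on a cart in front of the work surface, level with it; the furniture and walls round the work are solid. World frame = base frame: x ahead of the robot, y to its left, z up, the work surface at z = 0. Lengths are in mm, angles in rad, forces in N, time in s.
With the tool pointing down it reaches from about 275 to 1000 mm from the base axis. Payload 8.4 kg.
Tool frame: the origin (TCP) lies at the very end of the fingers, on their centre line; the grasp point (between the pads) lies 19 mm behind it; z points along the fingers, y is the line along which they close (so a half turn about z gives the same grasp; the last joint's range is limited). The gripper opens to 85 mm and grips with 20 to 120 N. Pads are 22 mm wide; open, the fingers measure 114 mm over their backs; the gripper's body (76 mm by 85 mm) begins 54 mm behind the grasp point. The pads swing forward as they close: fully open they stand 13 mm farther back than shut.
Start: joints at [-1.125, 0.353, 1.633, -0, 1.155, -0.002], TCP at [270.614, -563.379, 231.281] pointing down, gripper open.
Joint ranges: [-2.63, 2.63], [-0.92, 2.1], [0.06, 2.66], [-1.3, 4.44], [0, 2.69], [-3.02, 3.02]. Speed limits (rad/s): [2.22, 2.22, 2.79, 3.14, 3.14, 3.14].

## Interface

Orientations are given as a rotation vector (axis times angle).
In Python, from cell import ctrl gives the robot as it stands. The module is installed in compiled form; this text tells all that it offers.
- The arm moves only by the tool apply_moves, never from a script. Its arguments are lists of equal length, an entry for each row: "travel": the shift along the tool's x, y, z in mm, a list of three; "rotation": the turn, a rotation vector about the tool's x, y, z in rad, a list of three; "hand": the finger opening in mm, from 0 to 85.4. In form: {"travel": [[dx, dy, dz], ...], "rotation": [[rx, ry, rz], ...], "hand": [hand, ...]}. A call has exactly 8 rows; each row is the pose to reach, as a shift and turn from the pose commanded when the call began, along the tool's axes at that moment; what a row does not reach only later rows make up. A row lasts 1/10 s, in which the tool goes at most 50 mm and 8.59 degrees, less where a joint would pass 70% of its speed; a pose out of reach is approached as far as the arm can. A call with a gripper value outside its range is refused whole. The fingers move at their own pace and stop on an object; "newtons" is the grip in N (left out, the last holds). Time passes only in rows, so rows that repeat a pose let the fingers close, or fill a call up. It gives the time, the measured TCP pose, the force, the opening and the grip force at its end, in the units of the state.
- ctrl.observe(): the state, without advancing time (a new reading comes with each control period).
- ctrl.camera(name): name is "scene" or "side" or "wrist"; returns a dict with "color" (384x512x3 uint8, blue, green, red), "vfov" (degrees; the focal length in pixels is half the picture's height over the tangent of half this angle, whatever the lens; pixels are square), "cx", "cy" (the principal point, pixels), "camera_from_world" (4x4, takes a point from world to camera coordinates); the wrist camera has in their place "mount" (4x4, takes a point from camera to tool coordinates, whose origin is the TCP and whose axes are the flange's). Camera axes: x right, y up, looking along -z (the intrinsics and any distortion apply to the point x, -y, -z); pixel columns grow to the right and rows downward; lengths in mm; the calibration is good to about 2 mm. The wrist camera is an equidistant fisheye: a pixel r from the principal point sees the ray r / f radians off the axis. A picture is of the moment at which its call begins: read the wrist's pose just before it. There is no depth.
- ctrl.sign_off(): hands the job in; it is judged then, once.
The state is a dict: "time": time; "q": joint angles; "joint_velocities": joint speeds; "effort": joint torques, N m; "eef_pos": TCP position; "tool_rot": TCP orientation; "ft_force": force on the tool from outside, world axes, zero at the start; "ft_torque": the same for the moment, N m; "grip_width": finger opening in mm; "finger_force": force on a finger pad.
Only numpy, scipy, OpenCV 4.12 (cv2) and the standard library are available. Lean on these libraries where they do the work, as an engineer would, in place of code of your own. Each camera call takes 0.05 s, during which the arm holds its last target. There are 200 camera calls.

## Working session

There is one attempt and no reset: what is moved stays moved. The work goes in short steps, Python scripts to look and compute and a tool call to move; the robot and the scene stay as the last step left them, time stands still between calls to the robot, and variables do not carry over. Pictures are saved under pics/ and viewed, at most 10 in all, crops included, and the job is handed in when it is done.

Besides the shell and the picture viewer there is one more tool, called after "Call:" as name(argument=value, ...) on one line, values as JSON. apply_moves: Moves the arm, as the interface text tells. Its arguments: {"type":"object","properties":{"travel":{"type":"array","items":{"type":"array","items":{"type":"number"}}},"rotation":{"type":"array","items":{"type":"array","items":{"type":"number"}}},"hand":{"type":"array","items":{"type":"number"}},"newtons":{"type":"number"}},"required":["travel","rotation","hand"]}

```bash
mkdir -p pics; cat > h.py <<'E'
import numpy as np, cv2
from scipy.spatial.transform import Rotation as R
from cell import ctrl
def st():
    s=ctrl.observe(); return s
def ray(c,u,v):
    M=np.array(c["camera_from_world"]); f=c["color"].shape[0]/2/np.tan(np.radians(c["vfov"])/2)
    d=np.array([(u-c["cx"])/f,-(v-c["cy"])/f,-1.]); Rm=M[:3,:3]
    return -Rm.T@M[:3,3], Rm.T@d
def onz(c,u,v,z):
    o,d=ray(c,u,v); return o+d*(z-o[2])/d[2]
def proj(c,p):
    M=np.array(c["camera_from_world"]); f=c["color"].shape[0]/2/np.tan(np.radians(c["vfov"])/2)
    q=M[:3,:3]@np.array(p,float)+M[:3,3]; return c["cx"]+f*q[0]/-q[2], c["cy"]-f*q[1]/-q[2]
def cross(r1,r2):
    (o1,d1),(o2,d2)=r1,r2
    A=np.c_[d1,-d2]; t=np.linalg.lstsq(A,o2-o1,rcond=None)[0]
    a,b=o1+d1*t[0],o2+d2*t[1]; return (a+b)/2,np.linalg.norm(a-b)
E
python3 - <<'E'
from h import *
for n in("scene","side"):
    c=ctrl.camera(n); cv2.imwrite(f"pics/{n}0.png",c["color"])
    print(n,{k:v for k,v in c.items() if k!="color"})
s=st(); print(s)
E
```

```text
scene {'vfov': 55.06681314019121, 'cx': 254.72971202707552, 'cy': 187.5931844712505, 'camera_from_world': array([[-9.99937401e-01, -6.95160989e-03,  8.76747375e-03,
         5.89524965e+02],
       [ 1.11359647e-02, -5.42112422e-01,  8.40232178e-01,
         4.84055011e+00],
       [-1.08800989e-03,  8.40277214e-01,  5.42155899e-01,
        -1.53581454e+03],
       [ 0.00000000e+00,  0.00000000e+00,  0.00000000e+00,
         1.00000000e+00]])}
side {'vfov': 47.91893221012165, 'cx': 267.8835318473139, 'cy': 194.02448238785652, 'camera_from_world': array([[-8.99730138e-01,  4.36190031e-01,  1.49644844e-02,
         4.80206514e+02],
       [-2.56168410e-01, -5.55537802e-01,  7.91047089e-01,
         1.75758913e+02],
       [ 3.53360191e-01,  7.07895478e-01,  6.11572210e-01,
        -1.59548957e+03],
       [ 0.00000000e+00,  0.00000000e+00,  0.00000000e+00,
         1.00000000e+00]])}
{'time': 0.1, 'q': array([-1.12538972e+00,  3.53544415e-01,  1.63406805e+00,  2.80284447e-06,
        1.15520330e+00, -2.43259266e-03]), 'joint_velocities': array([-0.0008726 , -0.00103239, -0.00323938,  0.00043059,  0.00030121,
        0.0008721 ]), 'effort': array([ 4.49804875e-04, -6.06354260e+01, -3.42818177e+01,  4.24078360e-05,
        3.93813287e-03,  5.49501650e-06]), 'eef_pos': array([ 270.43337335, -562.98473804,  230.65474324]), 'tool_rot': array([-3.06199786e+00, -6.97333446e-01,  4.17973364e-04]), 'ft_force': array([-0.67294168, -0.0099618 , -0.75222081]), 'ft_torque': array([-0.03302685,  0.03227772,  0.00496332]), 'finger_force': 0.0, 'grip_width': 85.35046194564775}
```

View pics/scene0.png

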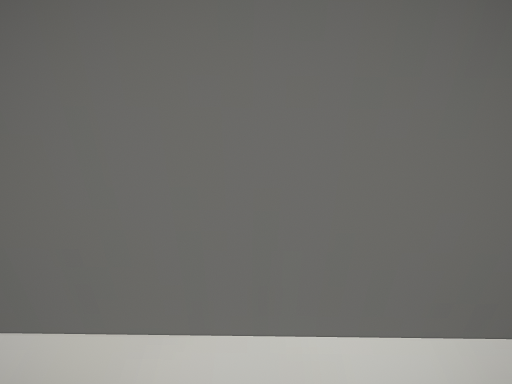

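View pics/side0.png

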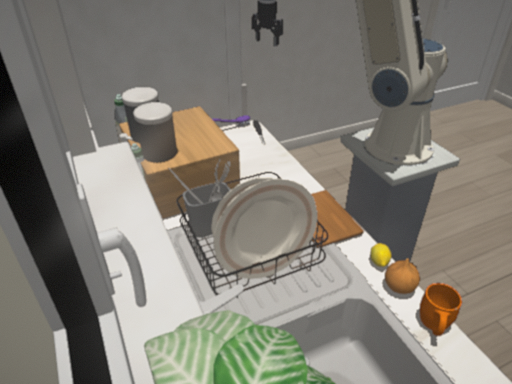

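The scene camera shows only a wall and a strip of worktop, so it is no use. The side view shows the unit at (180,140), with its roof's front edge running from about (197,109) to (238,152). The board is at (335,220), the lemon at (381,255) and the onion at (403,277).

```bash
cat >> h.py <<'E'
def wray(c,s,u,v):
    "wrist fisheye ray in world; s=state"
    f=c["color"].shape[0]/2/np.tan(np.radians(c["vfov"])/2)
    dx,dy=u-c["cx"],v-c["cy"]; r=np.hypot(dx,dy)+1e-9; t=r/f
    d=np.array([np.sin(t)*dx/r,-np.sin(t)*dy/r,-np.cos(t)])
    T=np.array(c["mount"]); Q=R.from_rotvec(s["tool_rot"]).as_matrix()
    return Q@T[:3,3]+s["eef_pos"], Q@T[:3,:3]@d
def wz(c,s,u,v,z):
    o,d=wray(c,s,u,v); return o+d*(z-o[2])/d[2]
def wx(c,s,u,v,x):
    o,d=wray(c,s,u,v); return o+d*(x-o[0])/d[0]
def wproj(c,s,p):
    T=np.array(c["mount"]); Q=R.from_rotvec(s["tool_rot"]).as_matrix()
    q=T[:3,:3].T@(Q.T@(np.array(p,float)-s["eef_pos"])-T[:3,3])
    f=c["color"].shape[0]/2/np.tan(np.radians(c["vfov"])/2)
    r=np.hypot(q[0],q[1]); t=np.arctan2(r,-q[2]); return c["cx"]+f*t*q[0]/r, c["cy"]-f*t*q[1]/r
E
python3 - <<'E'
from h import *
s=st(); c=ctrl.camera("wrist"); cv2.imwrite("pics/w0.png",c["color"]); print({k:v for k,v in c.items() if k!="color"})
c=ctrl.camera("side")
print("cam",ray(c,0,0)[0])
for u,v,z in[(197,109,172),(238,152,172),(123,121,172),(359,233,20),(325,192,20),(381,258,20),(403,285,10)]: print(u,v,onz(c,u,v,z).round())
im=c["color"]; hsv=cv2.cvtColor(im,cv2.COLOR_BGR2HSV)
E
```

```text
{'vfov': 65.70646984690485, 'cx': 254.58750863604158, 'cy': 188.24488484541018, 'mount': array([[-3.05159506e-04,  9.47654782e-01,  3.19296605e-01,
         8.19696832e+01],
       [ 9.99999454e-01,  6.08160463e-04, -8.49263121e-04,
         5.66602423e-01],
       [-9.98991828e-04,  3.19296171e-01, -9.47654450e-01,
        -1.42505553e+02],
       [ 0.00000000e+00,  0.00000000e+00,  0.00000000e+00,
         1.00000000e+00]])}
cam [1040.86265368 1017.6192779   829.53746306]
197 109 [ 673. -257.  172.]
238 152 [653.  45. 172.]
123 121 [ 912. -273.  172.]
359 233 [422. 344.  20.]
325 192 [408. 145.  20.]
381 258 [425. 446.  20.]
403 285 [425. 536.  10.]
```

View pics/w0.png

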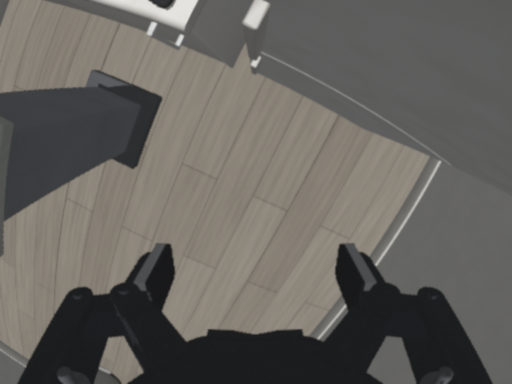

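The wrist view shows only floor at the moment. From the side view the unit's front edge is about 303 mm long (310 given), with its middle near (663,-106) and a yaw of about +0.07. Next I'll move to a viewing pose ahead of it.

```bash
cat >> h.py <<'E'
def tool(yaw,lean):
    "tool x forward(+up), fingers lean: z=(sin,0,-cos) turned by yaw; lean deg"
    return R.from_euler('z',yaw)*R.from_matrix(np.diag([1.,-1,-1]))*R.from_euler('y',np.radians(lean))
def go(p,Q,s=None):
    s=s or st(); Q0=R.from_rotvec(s["tool_rot"]); d=Q0.inv().apply(np.array(p)-s["eef_pos"]); r=(Q0.inv()*Q).as_rotvec()
    print("travel",d.round(1),"rot",r.round(4),"rows",(max(np.linalg.norm(d)/50,np.degrees(np.linalg.norm(r))/8.59)).round(1))
E
python3 - <<'E'
from h import *
print(tool(0,40).as_matrix().round(2))
go([400,-20,350],tool(0,10))
E
```

```text
[[ 0.77  0.    0.64]
 [ 0.   -1.    0.  ]
 [ 0.64  0.   -0.77]]
travel [ 351.9 -433.6 -118.8] rot [-0.0399  0.1719  0.4466] rows 11.4
```

Call:
apply_moves(travel=[[30,-37,-10],[60,-74,-20],[90,-111,-30],[120,-148,-40],[150,-185,-50],[180,-222,-60],[210,-259,-70],[240,-296,-80]], rotation=[[0,0.02,0.05],[0,0.04,0.1],[-0.01,0.06,0.15],[-0.02,0.08,0.2],[-0.02,0.1,0.25],[-0.03,0.12,0.3],[-0.03,0.14,0.35],[-0.04,0.17,0.4466]], hand=[0,0,0,0,0,0,0,0])

```text
time: 1.0
eef_pos: [358.9, -191.1, 311.8]
tool_rot: [3.129, -0.005, 0.274]
ft_force: [0.8, 0.3, 0.3]
grip_width: 0.0
finger_force: 0.0
```

```bash
python3 - <<'E'
from h import *
s=st(); print(s["time"],s["eef_pos"],s["grip_width"])
c=ctrl.camera("wrist"); cv2.imwrite("pics/w1.png",c["color"]); go([400,-20,350],tool(0,10))
E
```

```text
1.0 [ 358.87321949 -191.07155591  311.75556866] 0.01293572665481416
travel [  44.  -166.2  -29.1] rot [-0.0017 -0.0036 -0.0145] rows 3.5
```

View pics/w1.png

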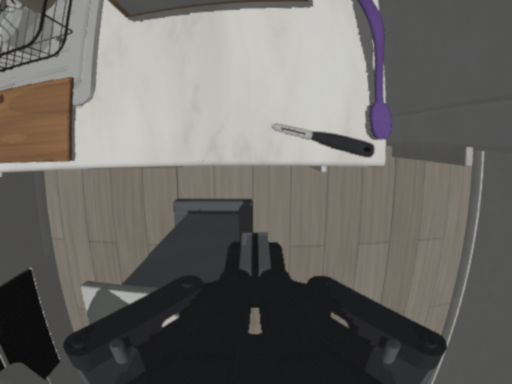

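The wrist view from above shows the board's right edge at (72,82)–(72,160), the dish rack at top left, and a knife and spoon at (325,138) and (380,90). The unit is only just in view at the top, so I'll lean the tool forward and go higher.

```bash
python3 - <<'E'
from h import *
go([430,20,420],tool(0,35))
E
```

```text
travel [  85.3 -206.9  -92.6] rot [ 0.0015  0.4328 -0.0146] rows 4.8
```

Call:
apply_moves(travel=[[14,-34,-15],[28,-69,-31],[43,-103,-46],[57,-138,-62],[71,-172,-77],[85,-207,-93],[85,-207,-93],[85,-207,-93]], rotation=[[0,0.07,0],[0,0.14,0],[0,0.21,0],[0,0.28,0],[0,0.35,-0.01],[0,0.433,-0.015],[0,0.433,-0.015],[0,0.433,-0.015]], hand=[0,0,0,0,0,0,0,0])

```text
time: 1.85
eef_pos: [426.0, 15.8, 417.2]
tool_rot: [2.997, 0.031, 0.936]
ft_force: [-0.0, -0.7, -0.7]
grip_width: 0.4
finger_force: 0.0
```

```bash
python3 - <<'E'
from h import *
s=st(); print(s["time"],s["eef_pos"])
c=ctrl.camera("wrist"); cv2.imwrite("pics/w2.png",c["color"])
import pickle; pickle.dump((s,c),open("w2.pkl","wb"))
E
```

```text
1.85 [425.9618675   15.75638042 417.21631318]
```

View pics/w2.png

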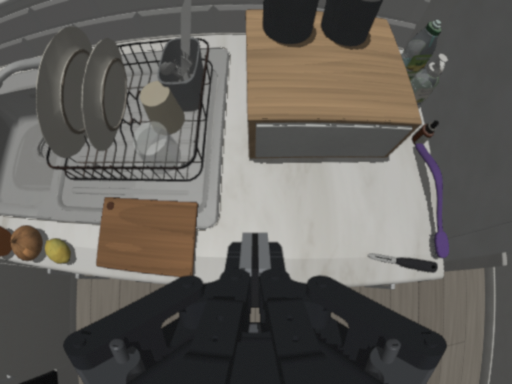

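Now everything is in view. The roof's front edge runs (249,121)–(421,124), the panel is below it, the canister bases are at about (290,40) and (348,42), and the board's corners are (104,197), (197,202), (195,277) and (96,268).

```bash
python3 - <<'E'
from h import *
import pickle; s,c=pickle.load(open("w2.pkl","rb"))
g=cv2.cvtColor(c["color"],cv2.COLOR_BGR2GRAY)
hsv=cv2.cvtColor(c["color"],cv2.COLOR_BGR2HSV)
m=cv2.inRange(hsv,(5,90,40),(20,255,255))
n,l,stt,ce=cv2.connectedComponentsWithStats(m)
for i in range(1,n):
    if stt[i,4]>1500:
        cn=max(cv2.findContours((l==i).astype(np.uint8),0,2)[0],key=cv2.contourArea)
        ap=cv2.approxPolyDP(cn,5,True)[:,0]; z=20 if ce[i][1]>170 else 172
        print(stt[i]); [print(p,wz(c,s,*p,z).round(1)) for p in ap]
for u,v in[(290,40),(348,42)]: print("can",wz(c,s,u,v,172).round())
print("panel bottom",[wz(c,s,u,v,21).round() for u,v in[(252,158),(388,160),(254,158)]])
print("lemon",wz(c,s,58,251,25).round(),"onion",wz(c,s,28,243,40).round())
E
```

```text
[  246    10   174   115 13672]
[247  11] [904.1  36.8 172. ]
[249 120] [641.4  25.4 172. ]
[419 123] [ 656.5 -273.5  172. ]
[385  20] [ 919.  -263.3  172. ]
[375  19] [ 916.  -238.3  172. ]
[366  47] [ 821.7 -197.4  172. ]
[350  49] [ 810.3 -162.   172. ]
[323  34] [ 844.6 -112.4  172. ]
[317  12] [ 913.1 -107.7  172. ]
[312  41] [821.8 -88.4 172. ]
[289  47] [801.4 -43.6 172. ]
[263  32] [839.7   4.2 172. ]
[262  11] [905.    6.4 172. ]
[  97  198  101   79 6798]
[105 198] [546.5 330.1  20. ]
[ 98 265] [404.9 330.7  20. ]
[191 274] [403.9 130.9  20. ]
[196 203] [542.1 128.3  20. ]
can [820. -46. 172.]
can [ 829. -161.  172.]
panel bottom [array([638.,  20.,  21.]), array([ 644., -276.,   21.]), array([638.,  16.,  21.])]
lemon [423. 436.  25.] onion [431. 519.  40.]
```

```bash
python3 - <<'E'
from h import *
c=ctrl.camera("side")
print(c["camera_from_world"].round(3)[:,3])
P=[(641.4,25.4,172),(656.5,-273.5,172),(919,-263,172),(645,27,0),(542,128,20),(404,131,20),(404.9,330.7,20),(546,330,20)]
im=cv2.resize(c["color"],None,fx=3,fy=3,interpolation=cv2.INTER_CUBIC)
for p in P:
    u,v=proj(c,p); cv2.circle(im,(int(3*u+1.5),int(3*v+1.5)),3,(0,0,255),-1)
cv2.imwrite("pics/side1.png",im[210:760,300:1100])
E
```

```text
[ 4.80207e+02  1.75759e+02 -1.59549e+03  1.00000e+00]
```

View pics/side1.png

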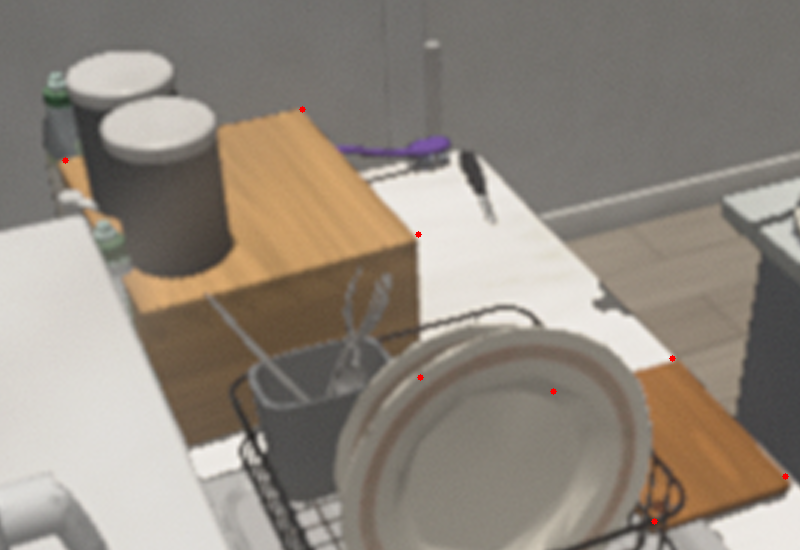

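The wrist-derived corners agree with the side view within about 5 mm. I take the unit yaw as 0.05, the roof front middle as (650,-123) and the board centre as (474,233). Next is the approach to press the panel.

```bash
cat >> h.py <<'E'
YAW=0.05; F=np.array([650,-123,0.])
def U(x,y,z): "unit coords -> world (unit x=-135 at roof front)"; return F+R.from_euler('z',YAW).apply([x+135,y,z])
def inU(p): return R.from_euler('z',-YAW).apply(np.array(p)-F)+[-135,0,0]
E
python3 - <<'E'
from h import *
print(U(-190,0,100)); go(U(-190,0,100),tool(YAW,60))
E
```

```text
[ 595.06873568 -125.74885431  100.        ]
travel [-43.  139.2 356.3] rot [ 0.0325  0.443  -0.0197] rows 7.7
```

Call:
apply_moves(travel=[[-5,17,45],[-11,35,89],[-16,52,134],[-21,70,178],[-27,87,223],[-32,104,267],[-38,122,312],[-43,139,356]], rotation=[[0,0.055,0],[0.01,0.11,0],[0.01,0.165,-0.01],[0.02,0.22,-0.01],[0.02,0.275,-0.01],[0.02,0.33,-0.015],[0.03,0.39,-0.02],[0.03,0.443,-0.02]], hand=[0,0,0,0,0,0,0,0])

```text
time: 2.75
eef_pos: [508.6, 6.5, 276.2]
tool_rot: [-2.72, -0.139, -1.26]
ft_force: [0.0, 1.7, 0.3]
grip_width: -0.3
finger_force: 0.0
```

```bash
python3 - <<'E'
from h import *
s=st(); print(s["eef_pos"],inU(s["eef_pos"]),s["ft_force"]); go(U(-150,0,95),tool(YAW,60))
E
```

```text
[508.60578055   6.50805813 276.16335929] [-269.74480833  136.41297241  276.16335929] [0.00367853 1.73639818 0.33999694]
travel [-60.1 162.3 189.2] rot [-0.1269  0.177  -0.0187] rows 5.1
```

Call:
apply_moves(travel=[[-14,30,36],[-28,60,71],[-42,90,107],[-56,125,142],[-70,162,178],[-70,162,178],[-70,162,178],[-70,162,178]], rotation=[[-0.02,0.03,0],[-0.05,0.06,0],[-0.07,0.1,-0.01],[-0.1,0.14,-0.02],[-0.127,0.177,-0.02],[-0.127,0.177,-0.02],[-0.127,0.177,-0.02],[-0.127,0.177,-0.02]], hand=[0,0,0,0,0,0,0,0])

```text
time: 3.55
eef_pos: [600.4, -88.7, 128.9]
tool_rot: [-2.701, -0.071, -1.558]
ft_force: [1.2, 0.4, 0.1]
grip_width: -0.0
finger_force: 0.0
```

```bash
python3 - <<'E'
from h import *
s=st(); print(s["eef_pos"],inU(s["eef_pos"]),s["ft_force"]); go(U(-144,0,95),tool(YAW,60));print(R.from_rotvec(s["tool_rot"]).inv().apply(R.from_euler('z',YAW).apply([1,0,0])))
E
```

```text
[600.41576531 -88.69403325 128.94561571] [-182.80768359   36.74127209  128.94561571] [1.17587848 0.43882979 0.09839807]
travel [-10.1  36.7  50.6] rot [0.001  0.0008 0.0032] rows 1.3
[5.00696838e-01 7.35704002e-04 8.65622397e-01]
```

Call:
apply_moves(travel=[[-4,12,15],[-8,24,30],[-13,37,45],[-13,37,45],[-13,37,45],[-13,37,45],[-13,37,45],[-13,37,45]], rotation=[[0,0,0],[0,0,0],[0,0,0],[0,0,0],[0,0,0],[0,0,0],[0,0,0],[0,0,0]], hand=[0,0,0,0,0,0,0,0])

```text
time: 4.35
eef_pos: [635.0, -120.4, 98.0]
tool_rot: [-2.697, -0.076, -1.557]
ft_force: [0.2, -0.6, 0.3]
grip_width: 0.1
finger_force: 0.0
```

Call:
apply_moves(travel=[[0.5,0,0.9],[1,0,1.7],[1.5,0,2.6],[2,0,3.5],[2,0,3.5],[2,0,3.5],[2,0,3.5],[2,0,3.5]], rotation=[[0,0,0],[0,0,0],[0,0,0],[0,0,0],[0,0,0],[0,0,0],[0,0,0],[0,0,0]], hand=[0,0,0,0,0,0,0,0])

```text
time: 5.15
eef_pos: [639.2, -120.5, 97.3]
tool_rot: [-2.697, -0.076, -1.557]
ft_force: [0.6, -0.2, -0.4]
grip_width: -0.2
finger_force: 0.0
```

Call:
apply_moves(travel=[[0.5,0,0.9],[1,0,1.7],[1.5,0,2.6],[1.5,0,2.6],[1.5,0,2.6],[1.5,0,2.6],[1.5,0,2.6],[1.5,0,2.6]], rotation=[[0,0,0],[0,0,0],[0,0,0],[0,0,0],[0,0,0],[0,0,0],[0,0,0],[0,0,0]], hand=[0,0,0,0,0,0,0,0])

```text
time: 5.95
eef_pos: [642.2, -120.3, 97.4]
tool_rot: [-2.697, -0.076, -1.557]
ft_force: [-0.1, 0.1, 0.2]
grip_width: 0.1
finger_force: 0.1
```

Call:
apply_moves(travel=[[0.5,0,0.9],[1,0,1.7],[1.5,0,2.6],[1.5,0,2.6],[1.5,0,2.6],[1.5,0,2.6],[1.5,0,2.6],[1.5,0,2.6]], rotation=[[0,0,0],[0,0,0],[0,0,0],[0,0,0],[0,0,0],[0,0,0],[0,0,0],[0,0,0]], hand=[0,0,0,0,0,0,0,0])

```text
time: 6.75
eef_pos: [644.9, -120.2, 97.3]
tool_rot: [-2.697, -0.075, -1.556]
ft_force: [-5.1, -1.1, 2.2]
grip_width: 0.3
finger_force: 2.7
```

Call:
apply_moves(travel=[[0.5,0,0.9],[1,0,1.7],[1.5,0,2.6],[2,0,3.5],[2,0,3.5],[2,0,3.5],[2,0,3.5],[2,0,3.5]], rotation=[[0,0,0],[0,0,0],[0,0,0],[0,0,0],[0,0,0],[0,0,0],[0,0,0],[0,0,0]], hand=[0,0,0,0,0,0,0,0])

```text
time: 7.55
eef_pos: [649.1, -119.9, 97.3]
tool_rot: [-2.697, -0.075, -1.556]
ft_force: [-4.9, -2.0, 2.2]
grip_width: 0.0
finger_force: 2.6
```

Call:
apply_moves(travel=[[0.5,0,0.9],[1,0,1.7],[1.5,0,2.6],[1.5,0,2.6],[1.5,0,2.6],[1.5,0,2.6],[1.5,0,2.6],[1.5,0,2.6]], rotation=[[0,0,0],[0,0,0],[0,0,0],[0,0,0],[0,0,0],[0,0,0],[0,0,0],[0,0,0]], hand=[0,0,0,0,0,0,0,0])

```text
time: 8.35
eef_pos: [651.9, -119.8, 97.3]
tool_rot: [-2.697, -0.075, -1.556]
ft_force: [-6.9, -1.5, 4.0]
grip_width: 0.1
finger_force: 3.2
```

Call:
apply_moves(travel=[[0.3,0,0.4],[0.5,0,0.9],[0.8,0,1.3],[0.8,0,1.3],[0.8,0,1.3],[0.8,0,1.3],[0.8,0,1.3],[0.8,0,1.3]], rotation=[[0,0,0],[0,0,0],[0,0,0],[0,0,0],[0,0,0],[0,0,0],[0,0,0],[0,0,0]], hand=[0,0,0,0,0,0,0,0])

```text
time: 9.15
eef_pos: [652.2, -119.7, 97.1]
tool_rot: [-2.698, -0.073, -1.555]
ft_force: [-18.3, -2.8, 10.8]
grip_width: -0.1
finger_force: 8.9
```

End stop reached at 18 N, and the face position fits F ≈ 650. I'll let go by retracting.

Call:
apply_moves(travel=[[-20,0,-35],[-40,0,-69],[-50,0,-87],[-50,0,-87],[-50,0,-87],[-50,0,-87],[-50,0,-87],[-50,0,-87]], rotation=[[0,0,0],[0,0,0],[0,0,0],[0,0,0],[0,0,0],[0,0,0],[0,0,0],[0,0,0]], hand=[0,0,0,0,0,0,0,0])

```text
time: 9.95
eef_pos: [554.4, -125.1, 97.8]
tool_rot: [-2.696, -0.077, -1.558]
ft_force: [-0.1, -0.2, 0.4]
grip_width: 0.0
finger_force: 0.0
```

```bash
python3 - <<'E'
from h import *
s=st(); print(s["eef_pos"],inU(s["eef_pos"]),s["ft_force"]); go(U(-190,0,270),tool(YAW,20))
E
```

```text
[ 554.41651607 -125.09358857   97.84840361] [-230.56866529    2.686211     97.84840361] [-0.1301915  -0.20697311  0.3988476 ]
travel [169.4   3.2 -50.9] rot [-0.0028 -0.6987  0.0061] rows 4.7
```

Call:
apply_moves(travel=[[43,0,-25],[87,1,-50],[120,2,-65],[140,2,-60],[155,3,-55],[169,3,-51],[169,3,-51],[169,3,-51]], rotation=[[0,-0.1,0],[0,-0.2,0],[0,-0.3,0],[0,-0.4,0],[0,-0.5,0],[0,-0.6,0],[0,-0.7,0],[0,-0.7,0]], hand=[0,0,0,0,0,0,0,0])

```text
time: 10.75
eef_pos: [572.6, -77.0, 204.3]
tool_rot: [-2.804, -0.168, -0.961]
ft_force: [-0.1, 1.0, -0.1]
grip_width: 0.1
finger_force: 0.0
```

```bash
python3 - <<'E'
from h import *
s=st(); print(s["eef_pos"],inU(s["eef_pos"]),s["ft_force"]); 
c=ctrl.camera("wrist")
im=c["color"].copy()
for d in (50,):
  for p in [U(-137-d,-141,155),U(-137-d,141,155),U(-123-d,0,155),U(-137-d,0,155),U(-135,0,172),U(-135,-155,172),U(-135,155,172)]:
    u,v=wproj(c,s,p); cv2.circle(im,(int(round(u)),int(round(v))),2,(0,0,255),-1)
cv2.imwrite("pics/w3.png",im); go(U(-154,0,190),tool(YAW,10))
E
```

```text
[572.55613188 -77.01509821 204.34120867] [-210.04879626   49.79801283  204.34120867] [-0.09019027  0.96545131 -0.14609826]
travel [31.2 55.4 38. ] rot [-0.1601 -0.4873  0.051 ] rows 3.4
```

View pics/w3.png

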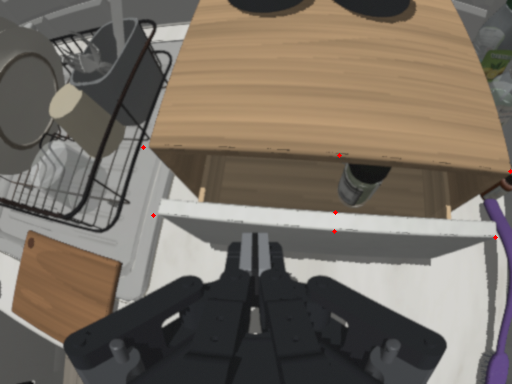

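The drawer has sprung out about 50 mm. The jar, with its dark cap at about (370,172), sits under the roof, and the gap lies between the panel top (v≈215) and the roof edge (v≈155). My predicted points match to a few mm.

Call:
apply_moves(travel=[[6,9,7],[12,18,14],[18,28,20],[24,40,30],[31,55,38],[31,55,38],[31,55,38],[31,55,38]], rotation=[[-0.03,-0.1,0.01],[-0.06,-0.2,0.02],[-0.1,-0.3,0.03],[-0.13,-0.4,0.04],[-0.16,-0.487,0.05],[-0.16,-0.487,0.05],[-0.16,-0.487,0.05],[-0.16,-0.487,0.05]], hand=[0,0,0,0,0,0,0,0])

```text
time: 11.6
eef_pos: [627.2, -120.8, 185.5]
tool_rot: [-3.118, -0.084, -0.276]
ft_force: [-0.1, 0.3, 0.2]
grip_width: 0.0
finger_force: 0.0
```

```bash
python3 - <<'E'
from h import *
s=st(); print(s["eef_pos"],inU(s["eef_pos"]),s["ft_force"],R.from_rotvec(s["tool_rot"]).as_matrix()[:,2]); go(U(-154,0,138),tool(YAW,10))
E
```

```text
[ 627.15167329 -120.79892901  185.53465432] [-157.70976455    3.34026061  185.53465432] [-0.05919115  0.34332107  0.17430267] [ 0.17519791  0.01500216 -0.98441893]
travel [-4.7  3.6 47.4] rot [-0.0062 -0.0021  0.0033] rows 1.0
```

Call:
apply_moves(travel=[[-1,1,12],[-2,2,24],[-3,3,36],[-4,3,47],[-4,3,47],[-4,3,47],[-4,3,47],[-4,3,47]], rotation=[[0,0,0],[0,0,0],[0,0,0],[0,0,0],[0,0,0],[0,0,0],[0,0,0],[0,0,0]], hand=[0,0,0,0,0,0,0,0])

```text
time: 12.4
eef_pos: [633.6, -124.9, 140.4]
tool_rot: [-3.121, -0.082, -0.279]
ft_force: [0.3, -0.3, -0.4]
grip_width: 0.1
finger_force: 0.0
```

Call:
apply_moves(travel=[[-3,0,-0.5],[-7,0,-1.2],[-12,0,-2.1],[-18,0,-3.2],[-24.5,0,-4.3],[-31,0,-5.5],[-38,0,-6.7],[-45,0,-8]], rotation=[[0,0,0],[0,0,0],[0,0,0],[0,0,0],[0,0,0],[0,0,0],[0,0,0],[0,0,0]], hand=[0,0,0,0,0,0,0,0])

```text
time: 13.2
eef_pos: [587.0, -127.2, 139.9]
tool_rot: [-3.121, -0.081, -0.278]
ft_force: [1.9, 1.1, 2.9]
grip_width: 0.2
finger_force: 1.3
```

Call:
apply_moves(travel=[[-7,0,-1.2],[-14,0,-2.5],[-21,0,-3.7],[-28,0,-5],[-35,0,-6.2],[-41,0,-7.2],[-46,0,-8],[-50,0,-8.8]], rotation=[[0,0,0],[0,0,0],[0,0,0],[0,0,0],[0,0,0],[0,0,0],[0,0,0],[0,0,0]], hand=[0,0,0,0,0,0,0,0])

```text
time: 14.0
eef_pos: [536.2, -130.0, 139.5]
tool_rot: [-3.122, -0.081, -0.277]
ft_force: [2.2, 0.6, 1.7]
grip_width: -0.3
finger_force: 0.9
```

```bash
python3 - <<'E'
from h import *
s=st(); print(s["eef_pos"],inU(s["eef_pos"]),s["ft_force"])
E
```

```text
[ 536.20613957 -129.97749173  139.45328166] [-249.00037698   -1.28144907  139.45328166] [2.20382141 0.59348842 1.74500739]
```

Call:
apply_moves(travel=[[-3,0,-0.5],[-5,0,-0.9],[-7,0,-1.2],[-9,0,-1.6],[-10,0,-1.8],[-11,0,-1.9],[-11,0,-1.9],[-11,0,-1.9]], rotation=[[0,0,0],[0,0,0],[0,0,0],[0,0,0],[0,0,0],[0,0,0],[0,0,0],[0,0,0]], hand=[0,0,0,0,0,0,0,0])

```text
time: 14.8
eef_pos: [530.2, -130.9, 140.9]
tool_rot: [-3.122, -0.08, -0.291]
ft_force: [17.5, 4.2, -7.3]
grip_width: 0.1
finger_force: 8.3
```

```bash
python3 - <<'E'
from h import *
go(U(-260,0,290),tool(YAW,12))
E
```

```text
travel [  22.7   -2.  -147.5] rot [-0.0008  0.0235  0.0014] rows 3.0
```

Call:
apply_moves(travel=[[8,0,1],[12,0,-20],[20,-1,-60],[23,-2,-110],[23,-2,-148],[23,-2,-148],[23,-2,-148],[23,-2,-148]], rotation=[[0,0,0],[0,0,0],[0,0.02,0],[0,0.02,0],[0,0.02,0],[0,0.02,0],[0,0.02,0],[0,0.02,0]], hand=[0,0,0,40,85,85,85,85])

```text
time: 15.6
eef_pos: [521.2, -128.8, 287.6]
tool_rot: [-3.118, -0.081, -0.304]
ft_force: [0.2, 0.1, -1.0]
grip_width: 72.5
finger_force: 0.0
```

```bash
python3 - <<'E'
from h import *
s=st(); print(s["eef_pos"],inU(s["eef_pos"]),s["ft_force"]); 
c=ctrl.camera("wrist"); cv2.imwrite("pics/w4.png",c["color"])
import pickle; pickle.dump((s,c),open("w4.pkl","wb"))
E
```

```text
[ 521.15680775 -128.79385222  287.60250906] [-263.97174373    0.6528643   287.60250906] [ 0.17646591  0.14401533 -0.96273231]
```

View pics/w4.png

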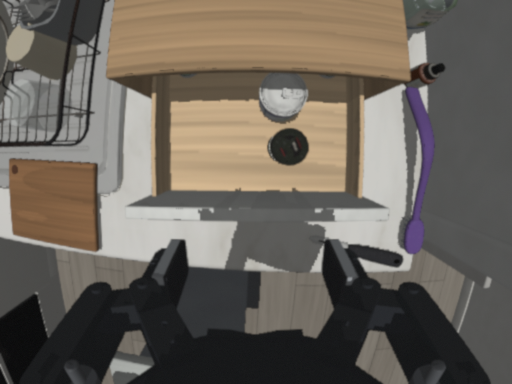

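The drawer is fully out. The jar's cap centre is at (289,146). The tin's top lies behind it at about (284,94), spanning u 259–308, partly under the roof edge.

```bash
python3 - <<'E'
from h import *
import pickle; s,c=pickle.load(open("w4.pkl","rb"))
g=cv2.cvtColor(c["color"],cv2.COLOR_BGR2GRAY)
m=np.zeros_like(g); m[120:175,255:325]=(g[120:175,255:325]<60)*255
cn=max(cv2.findContours(m,0,2)[0],key=cv2.contourArea); (e,ax,a)=cv2.fitEllipse(cn); print("jar px",e,ax)
print("jar",inU(wz(c,s,*e,132)))
for u,v in[(259,95),(308,95),(283,118),(283,94)]: print("tin",u,v,inU(wz(c,s,u,v,99)).round(1))
for u,v in[(110,78),(410,79)]: print("roof",inU(wz(c,s,u,v,172)).round(1))
for u,v in[(152,187),(361,187),(152,80),(362,80)]: print("wall",inU(wz(c,s,u,v,85)).round(1))
for u,v in[(127,208),(389,208)]: print("paneltop",inU(wz(c,s,u,v,155)).round(1))
h=cv2.cvtColor(c["color"],cv2.COLOR_BGR2HSV)[...,1]
tm=np.zeros_like(g); tm[70:122,250:316]=(h[70:122,250:316]<45)*255
cn=max(cv2.findContours(tm,0,2)[0],key=cv2.contourArea); print(cv2.boundingRect(cn),cv2.minEnclosingCircle(cn))
E
```

```text
jar px (288.8009033203125, 146.36825561523438) (34.72035598754883, 36.2205924987793)
jar [-207.22514997  -35.52112702  132.        ]
tin 259 95 [-146.9   -4.6   99. ]
tin 308 95 [-145.6  -62.    99. ]
tin 283 118 [-173.8  -32.4   99. ]
tin 283 94 [-145.3  -32.5   99. ]
roof [-135.5  145.   172. ]
roof [-134.4 -156.9  172. ]
wall [-256.4  130.1   85. ]
wall [-255.8 -134.7   85. ]
wall [-120.1  130.2   85. ]
wall [-119.  -135.6   85. ]
paneltop [-269.9  134.7  155. ]
paneltop [-269.4 -142.5  155. ]
(259, 73, 50, 49) ((282.73382568359375, 95.7191162109375), 26.547718048095703)
```

Tin at unit (-145,-33) with width 57 ✓. Jar at (-207,-35), 62 mm in front ✓. I'll grip the jar from above.

```bash
python3 - <<'E'
from h import *
go(U(-207,-35.5,180),tool(YAW,0))
E
```

```text
travel [ 35.2  36.7 116.2] rot [-0.0034 -0.1941  0.0021] rows 2.5
```

Call:
apply_moves(travel=[[8,9,29],[17,18,58],[26,27,87],[35,37,116],[35,37,116],[35,37,116],[35,37,116],[35,37,116]], rotation=[[0,-0.05,0],[0,-0.1,0],[0,-0.15,0],[0,-0.194,0],[0,-0.194,0],[0,-0.194,0],[0,-0.194,0],[0,-0.194,0]], hand=[80,80,80,80,80,80,80,80])

```text
time: 16.45
eef_pos: [580.8, -162.6, 183.6]
tool_rot: [-3.139, -0.082, -0.008]
ft_force: [0.7, 0.1, 0.8]
grip_width: 79.7
finger_force: 0.0
```

```bash
python3 - <<'E'
from h import *
s=st(); print(inU(s["eef_pos"]),s["ft_force"]);go(U(-207,-35.5,84),tool(YAW,0))
E
```

```text
[-206.11131417  -36.08950934  183.57456907] [0.7489017  0.0676177  0.79495703]
travel [-1.4 -0.4 99.6] rot [-0.0018 -0.0052  0.0024] rows 2.0
```

Call:
apply_moves(travel=[[0,0,20],[0,0,42],[-1,0,65],[-1,0,85],[-1,0,99],[-1,0,99],[-1,0,99],[-1,0,99]], rotation=[[0,0,0],[0,0,0],[0,0,0],[0,0,0],[0,0,0],[0,0,0],[0,0,0],[0,0,0]], hand=[80,80,80,80,80,80,80,80])

```text
time: 17.25
eef_pos: [581.2, -162.8, 84.6]
tool_rot: [-3.139, -0.082, -0.008]
ft_force: [-0.7, 0.0, -0.1]
grip_width: 79.9
finger_force: 0.0
```

Call:
apply_moves(travel=[[0,0,0],[0,0,0],[0,0,0],[0,0,0],[0,0,0],[0,0,0],[0,0,0],[0,0,-4]], rotation=[[0,0,0],[0,0,0],[0,0,0],[0,0,0],[0,0,0],[0,0,0],[0,0,0],[0,0,0]], hand=[55,45,36,36,36,36,36,36], newtons=30)

```text
time: 18.05
eef_pos: [580.0, -162.5, 87.0]
tool_rot: [-3.138, -0.082, -0.004]
ft_force: [-0.1, 0.2, -0.3]
grip_width: 40.4
finger_force: 30.3
```

Call:
apply_moves(travel=[[0,0,-4],[0,-4,-8],[0,-16,-8],[0,-34,-8],[0,-54,-8],[0,-74,-8],[0,-90,-8],[0,-98,-8]], rotation=[[0,0,0],[0,0,0],[0,0,0],[0,0,0],[0,0,0],[0,0,0],[0,0,0],[0,0,0]], hand=[36,36,36,36,36,36,36,36])

```text
time: 18.85
eef_pos: [574.7, -62.5, 95.3]
tool_rot: [-3.138, -0.085, -0.004]
ft_force: [0.2, 0.3, -0.6]
grip_width: 40.0
finger_force: 30.4
```

Call:
apply_moves(travel=[[0,0,0],[0,0,3],[0,0,6],[0,0,8],[0,0,10],[0,0,11],[0,0,11.5],[0,0,11.5]], rotation=[[0,0,0],[0,0,0],[0,0,0],[0,0,0],[0,0,0],[0,0,0],[0,0,0],[0,0,0]], hand=[36,36,36,36,36,36,36,36])

```text
time: 19.65
eef_pos: [575.2, -64.8, 84.0]
tool_rot: [-3.138, -0.082, -0.005]
ft_force: [0.5, -0.5, -1.9]
grip_width: 40.2
finger_force: 30.4
```

Call:
apply_moves(travel=[[0,0,0],[0,0,0],[0,0,0],[0,0,0],[0,0,0],[0,0,-30],[0,0,-70],[0,0,-110]], rotation=[[0,0,0],[0,0,0],[0,0,0],[0,0,0],[0,0,0],[0,0,0],[0,0,0],[0,0,0]], hand=[46,52,60,68,68,68,68,72])

```text
time: 20.45
eef_pos: [574.3, -64.9, 194.8]
tool_rot: [-3.138, -0.082, -0.003]
ft_force: [0.1, -0.9, -0.3]
grip_width: 71.7
finger_force: 0.0
```

```bash
python3 - <<'E'
from h import *
s=st(); print(inU(s["eef_pos"]),s["ft_force"],s["grip_width"])
c=ctrl.camera("wrist"); cv2.imwrite("pics/w5.png",c["color"])
Q=tool(YAW,40); a=Q.as_matrix()[:,2]; g=U(-145,-33,75)
print(inU(g+19*a)); go(g+19*a-130*a,Q)
E
```

```text
[-207.68255108   61.84084137  194.80008963] [ 0.08675753 -0.88428583 -0.31478537] 71.74256958184387
[-132.78703542  -33.           60.44515558]
travel [-12.9  94.2  41.7] rot [-0.0016  0.6868  0.002 ] rows 4.6
```

View pics/w5.png

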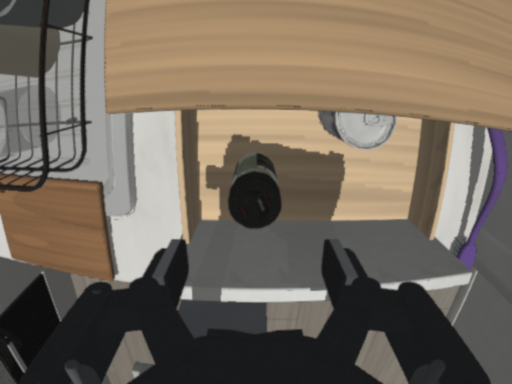

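The jar now stands at left (255,195). The tin, at (364,120), is unmoved and free to reach. A lean of 35° balances the clearance to roof and panel.

```bash
python3 - <<'E'
from h import *
s=st(); im=cv2.imread("pics/w5.png"); c=ctrl.camera("wrist")
h=cv2.cvtColor(im,cv2.COLOR_BGR2HSV)[...,1]; m=np.zeros_like(h); m[112:155,325:405]=(h[112:155,325:405]<45)*255
cn=max(cv2.findContours(m,0,2)[0],key=cv2.contourArea); print(cv2.boundingRect(cn))
for u,v in [(335,118),(395,118),(365,148)]: print(inU(wz(c,s,u,v,99)).round(1))
Q=tool(YAW,35); a=Q.as_matrix()[:,2]; g=U(-145,-33,75)+5*a
print(inU(g+19*a)); go(g+19*a-130*a,Q)
E
```

```text
(325, 112, 72, 38)
[-140.9   -7.1   99. ]
[-137.6  -63.9   99. ]
[-166.   -36.4   99. ]
[-131.23416553  -33.           55.34035094]
travel [-2.6 94.2 37.6] rot [-0.0014  0.5986  0.0021] rows 4.0
```

Call:
apply_moves(travel=[[0,18,4],[0,38,8],[0,58,14],[-1,78,20],[-2,95,28],[-2,95,34],[-2,95,34],[-2,95,34]], rotation=[[0,0.1,0],[0,0.2,0],[0,0.3,0],[0,0.4,0],[0,0.5,0],[0,0.6,0],[0,0.6,0],[0,0.6,0]], hand=[78,78,78,78,78,78,78,78])

```text
time: 21.35
eef_pos: [576.0, -160.2, 158.0]
tool_rot: [-2.983, -0.074, -0.926]
ft_force: [0.5, 0.7, -0.1]
grip_width: 78.2
finger_force: 0.0
```

```bash
python3 - <<'E'
from h import *
s=st(); print(inU(s["eef_pos"]),s["ft_force"],s["grip_width"])
Q=tool(YAW,35); a=Q.as_matrix()[:,2]; g=U(-142,-34.5,76)+5*a
go(g+19*a,Q)
E
```

```text
[-210.74595702  -33.48182968  158.03014559] [ 0.5465787   0.707431   -0.05993576] 78.19566024442022
travel [ 10.4   1.3 130.5] rot [-0.0022  0.0087 -0.0012] rows 2.6
```

Call:
apply_moves(travel=[[4,0.5,15],[8,1,35],[10,1,55],[10,1,75],[10,1,95],[10,1,112],[10,1,124],[10,1,130]], rotation=[[0,0,0],[0,0,0],[0,0.01,0],[0,0.01,0],[0,0.01,0],[0,0.01,0],[0,0.01,0],[0,0.01,0]], hand=[78,78,78,78,78,78,78,78])

```text
time: 22.15
eef_pos: [659.5, -156.2, 56.6]
tool_rot: [-2.978, -0.077, -0.939]
ft_force: [0.3, 0.8, -0.3]
grip_width: 78.3
finger_force: 0.0
```

Call:
apply_moves(travel=[[0,0,0],[0,0,0],[0,0,0],[0,0,0],[0,0,0],[0,0,0],[0,0,0],[0,0,0]], rotation=[[0,0,0],[0,0,0],[0,0,0],[0,0,0],[0,0,0],[0,0,0],[0,0,0],[0,0,0]], hand=[70,62,54,52,52,52,52,52], newtons=45)

```text
time: 22.95
eef_pos: [659.9, -156.5, 58.6]
tool_rot: [-2.977, -0.077, -0.943]
ft_force: [-0.7, -0.1, 1.6]
grip_width: 56.6
finger_force: 47.8
```

```bash
python3 - <<'E'
from h import *
s=st(); print(inU(s["eef_pos"]),s["ft_force"],s["grip_width"],s["finger_force"])
E
```

```text
[-126.74322139  -33.91061296   58.56927333] [-0.74123168 -0.0528559   1.6017596 ] 56.56098445947981 47.84836828708649
```

Call:
apply_moves(travel=[[1,0,-2],[2,0,-5],[2,0,-12],[2,0,-22],[2,0,-35],[2,0,-48],[2,0,-62],[2,0,-75]], rotation=[[0,0,0],[0,0,0],[0,0,0],[0,0,0],[0,0,0],[0,0,0],[0,0,0],[0,0,0]], hand=[52,52,52,52,52,52,52,52])

```text
time: 23.75
eef_pos: [617.9, -158.5, 121.4]
tool_rot: [-2.977, -0.077, -0.942]
ft_force: [0.2, -0.7, -1.3]
grip_width: 56.1
finger_force: 48.1
```

Call:
apply_moves(travel=[[9,0,-12],[18,0,-25],[28,0,-40],[40,0,-58],[52,0,-76],[62,0,-90],[70,0,-100],[74,0,-106]], rotation=[[0,0,0],[0,0,0],[0,0,0],[0,0,0],[0,0,0],[0,0,0],[0,0,0],[0,0,0]], hand=[52,52,52,52,52,52,52,52])

```text
time: 24.55
eef_pos: [618.0, -159.1, 251.6]
tool_rot: [-2.977, -0.077, -0.944]
ft_force: [0.4, 0.2, -1.8]
grip_width: 56.7
finger_force: 48.1
```

```bash
python3 - <<'E'
from h import *
s=st(); print(s["eef_pos"],inU(s["eef_pos"]),s["ft_force"],s["grip_width"],s["finger_force"])
Q=R.from_rotvec(s["tool_rot"])
off=R.from_euler('z',YAW).apply([-15,0,-31.5])
# target tin bottom over board centre, hover 25 mm
for z in(110,20):go(np.array([474,230,z])-off,Q)
print(np.linalg.norm(np.array([474,230])-off[:2]))
E
```

```text
[ 617.98046342 -159.06931269  251.56383048] [-168.78223478  -34.42392561  251.56383048] [ 0.38452036  0.24569645 -1.80350707] 56.671150643274 48.081344962120056
travel [-152.3 -395.9   27.9] rot [0. 0. 0.] rows 8.5
travel [-204.2 -395.8  101.4] rot [0. 0. 0.] rows 9.1
540.6922275849581
```

Call:
apply_moves(travel=[[-25,-12,-18],[-50,-45,-37],[-70,-85,-51],[-85,-128,-63],[-88,-170,-65],[-88,-212,-65],[-88,-254,-65],[-88,-290,-65]], rotation=[[0,0,0],[0,0,0],[0,0,0],[0,0,0],[0,0,0],[0,0,0],[0,0,0],[0,0,0]], hand=[52,52,52,52,52,52,52,52])

```text
time: 25.35
eef_pos: [494.7, 84.8, 251.5]
tool_rot: [-2.981, -0.077, -0.934]
ft_force: [0.5, 0.2, -2.0]
grip_width: 56.6
finger_force: 48.8
```

Call:
apply_moves(travel=[[0,-30,0],[0,-60,0],[0,-85,0],[0,-100,0],[0,-106,0],[0,-106,0],[0,-106,0],[0,-106,0]], rotation=[[0,0,0],[0,0,0],[0,0,0],[0,0,0],[0,0,0],[0,0,0],[0,0,0],[0,0,0]], hand=[52,52,52,52,52,52,52,52])

```text
time: 26.15
eef_pos: [489.8, 188.8, 251.6]
tool_rot: [-2.981, -0.076, -0.933]
ft_force: [0.5, -0.0, -1.7]
grip_width: 56.6
finger_force: 48.8
```

```bash
python3 - <<'E'
from h import *
s=st(); print(s["eef_pos"],s["ft_force"],s["grip_width"],s["finger_force"])
Q=tool(YAW,35.3)
off=R.from_euler('z',YAW).apply([-15,0,-31.5])
for z in(50,20):go(np.array([474,230,z])-off,Q)
c=ctrl.camera("side"); im=cv2.resize(c["color"][100:300,230:480],None,fx=3,fy=3); 
for p in [(474,230,20),(399,125,20),(399,335,20)]:
  u,v=proj(c,p); cv2.circle(im,(int(3*(u-230)),int(3*(v-100))),3,(255,0,0),-1)
cv2.imwrite("pics/side2.png",im)
E
```

```text
[489.75915605 188.75005698 251.591407  ] [ 0.48873742 -0.029795   -1.74298985] 56.621711735056586 48.846999406814575
travel [-95.9 -41.7 140.6] rot [-0.0021  0.0095  0.0002] rows 3.5
travel [-113.   -41.7  165.2] rot [-0.0021  0.0095  0.0002] rows 4.1
```

Call:
apply_moves(travel=[[-4,-15,7],[-12,-30,19],[-27,-42,41],[-47,-42,71],[-67,-42,100],[-84,-42,124],[-98,-42,144],[-105,-42,154]], rotation=[[0,0,0],[0,0,0],[0,0,0],[0,0,0],[0,0,0],[0,0,0],[0,0,0],[0,0,0]], hand=[52,52,52,52,52,52,52,52])

```text
time: 27.0
eef_pos: [506.4, 225.9, 108.8]
tool_rot: [-3.011, -0.102, -0.813]
ft_force: [-0.6, -0.4, -1.5]
grip_width: 56.6
finger_force: 48.8
```

```bash
python3 - <<'E'
from h import *
s=st(); print(s["eef_pos"],s["ft_force"],s["grip_width"],s["finger_force"])
off=R.from_euler('z',YAW).apply([-15,0,-31.5]); print("tin",s["eef_pos"]+off)
E
```

```text
[506.4216853  225.89187451 108.78780034] [-0.56373658 -0.3768632  -1.45778851] 56.62225827618596 48.77774655818939
tin [491.4404314  225.14218697  77.28780034]
```

```bash
python3 - <<'E'
from h import *
s=st(); print(s["q"].round(3),s["joint_velocities"].round(2)); Q=tool(YAW,35.3)
off=R.from_euler('z',YAW).apply([-15,0,-31.5])
go(np.array([474,228,32])-off,Q)
E
```

```text
[ 0.563  0.277  2.241 -1.026  0.28   3.016] [-0.06  0.16 -0.05 -0.04 -0.09  0.  ]
travel [-37.7  -3.9  30.5] rot [-0.0134  0.0886  0.0138] rows 1.0
```

The last joint is at its range limit (3.016), because the tool lies nearly along the forearm there. I'll go back up, turn the tool's yaw past the base azimuth to free the wrist, then lower.

```bash
python3 - <<'E'
from h import *
go([520,190,270],tool(YAW,35.3)); go([520,190,270],tool(0.3,35.3))
E
```

```text
travel [  90.8   36.1 -133.8] rot [-0.0134  0.0886  0.0138] rows 3.3
travel [  90.8   36.1 -133.8] rot [ 0.122   0.0877 -0.1965] rows 3.3
```

Call:
apply_moves(travel=[[9,3,-13],[24,9,-35],[42,16,-62],[60,24,-88],[75,30,-110],[86,34,-126],[91,36,-134],[91,36,-134]], rotation=[[0,0.02,0],[0,0.04,0],[-0.01,0.06,0.01],[-0.01,0.08,0.01],[-0.01,0.089,0.014],[-0.01,0.089,0.014],[-0.01,0.089,0.014],[-0.01,0.089,0.014]], hand=[52,52,52,52,52,52,52,52])

```text
time: 27.8
eef_pos: [520.4, 190.7, 273.5]
tool_rot: [-2.971, -0.075, -0.954]
ft_force: [0.4, -0.7, -2.1]
grip_width: 56.7
finger_force: 48.8
```

```bash
python3 - <<'E'
from h import *
s=st(); print(s["q"].round(3),s["eef_pos"])
go([520,190,270],tool(0.45,35.3)); go([515,195,270],tool(0.85,35.3))
E
```

```text
[ 0.504 -0.039  2.163 -0.543  0.507  2.435] [520.39061066 190.73442309 273.53325953]
travel [-2.4  0.7  2.6] rot [ 0.2269 -0.0062 -0.3273] rows 2.7
travel [-6.3 -4.5 -0.1] rot [ 0.459 -0.007 -0.653] rows 5.3
```

Call:
apply_moves(travel=[[0,0,0],[0,0,0],[0,0,0],[0,0,0],[0,0,0],[0,0,0],[0,0,0],[0,0,0]], rotation=[[0.066,0,-0.093],[0.131,0,-0.187],[0.197,-0.01,-0.28],[0.262,-0.01,-0.373],[0.328,-0.01,-0.466],[0.393,-0.01,-0.56],[0.459,-0.007,-0.653],[0.459,-0.007,-0.653]], hand=[52,52,52,52,52,52,52,52])

```text
time: 28.6
eef_pos: [517.7, 189.7, 268.4]
tool_rot: [-2.666, -0.948, -0.808]
ft_force: [-0.6, -0.2, -2.2]
grip_width: 56.3
finger_force: 48.8
```

```bash
python3 - <<'E'
from h import *
s=st(); print(s["q"].round(3),s["eef_pos"],s["ft_force"],s["grip_width"])
off=R.from_euler('z',.85).apply([-15,0,-31.5])
for z in(60,35,20): go(np.array([478,225,z])-off,tool(0.85,35.3))
E
```

```text
[ 0.178 -0.024  2.146  0.542  0.558  0.669] [517.72552881 189.66623151 268.40455329] [-0.62636877 -0.15366289 -2.17374145] 56.33089817915466
travel [-93.3 -54.2 150.7] rot [ 0.0906  0.0254 -0.1388] rows 3.7
travel [-107.2  -54.1  171.5] rot [ 0.0906  0.0254 -0.1388] rows 4.2
travel [-115.6  -54.1  183.9] rot [ 0.0906  0.0254 -0.1388] rows 4.5
```

Call:
apply_moves(travel=[[-6,-10,8],[-15,-22,22],[-28,-35,44],[-43,-48,70],[-58,-54,95],[-73,-54,120],[-85,-54,138],[-93,-54,151]], rotation=[[0.03,0.01,-0.04],[0.06,0.02,-0.08],[0.09,0.025,-0.139],[0.09,0.025,-0.139],[0.09,0.025,-0.139],[0.09,0.025,-0.139],[0.09,0.025,-0.139],[0.09,0.025,-0.139]], hand=[52,52,52,52,52,52,52,52])

```text
time: 29.4
eef_pos: [487.8, 235.9, 89.5]
tool_rot: [-2.536, -1.141, -0.801]
ft_force: [-0.1, -0.4, -2.6]
grip_width: 56.4
finger_force: 48.8
```

```bash
python3 - <<'E'
from h import *
s=st(); print(s["q"].round(3),s["eef_pos"],s["ft_force"],s["grip_width"])
off=R.from_euler('z',.85).apply([-15,0,-31.5]);print("tin",s["eef_pos"]+off)
for z in(35,23): go(np.array([478,225,z])-off,tool(0.85,35.3))
E
```

```text
[ 0.239  0.327  2.315  1.638  0.335 -0.588] [487.84718137 235.86642638  89.51289557] [-0.14094261 -0.39103221 -2.57821778] 56.39907957749273
tin [477.94743418 224.5972203   58.01289557]
travel [-12.9  -0.2  19. ] rot [ 0.0024  0.004  -0.0035] rows 0.5
travel [-19.8  -0.2  28.8] rot [ 0.0024  0.004  -0.0035] rows 0.7
```

Call:
apply_moves(travel=[[-4,0,6],[-9,0,13],[-13,0,19],[-16,0,23],[-18,0,26],[-19,0,27.5],[-20,0,29],[-20,0,29]], rotation=[[0,0,0],[0,0,0],[0,0,0],[0,0,0],[0,0,0],[0,0,0],[0,0,0],[0,0,0]], hand=[52,52,52,52,52,52,52,52])

```text
time: 30.2
eef_pos: [489.6, 237.0, 56.9]
tool_rot: [-2.533, -1.141, -0.806]
ft_force: [0.2, 0.2, -3.1]
grip_width: 56.5
finger_force: 48.8
```

Call:
apply_moves(travel=[[-0.6,0,0.8],[-1.2,0,1.6],[-1.7,0,2.4],[-1.7,0,2.4],[-1.7,0,2.4],[-1.7,0,2.4],[-1.7,0,2.4],[-1.7,0,2.4]], rotation=[[0,0,0],[0,0,0],[0,0,0],[0,0,0],[0,0,0],[0,0,0],[0,0,0],[0,0,0]], hand=[52,52,52,52,52,52,52,52])

```text
time: 31.0
eef_pos: [489.7, 237.1, 54.2]
tool_rot: [-2.532, -1.141, -0.807]
ft_force: [-0.0, 0.1, -2.2]
grip_width: 56.5
finger_force: 48.8
```

Call:
apply_moves(travel=[[-0.6,0,0.8],[-1.2,0,1.6],[-1.2,0,1.6],[-1.2,0,1.6],[-1.2,0,1.6],[-1.2,0,1.6],[-1.2,0,1.6],[-1.2,0,1.6]], rotation=[[0,0,0],[0,0,0],[0,0,0],[0,0,0],[0,0,0],[0,0,0],[0,0,0],[0,0,0]], hand=[52,52,52,52,52,52,52,52])

```text
time: 31.8
eef_pos: [489.7, 237.1, 52.2]
tool_rot: [-2.532, -1.141, -0.807]
ft_force: [0.3, -0.0, -1.5]
grip_width: 56.4
finger_force: 48.8
```

Call:
apply_moves(travel=[[-0.3,0,0.4],[-0.6,0,0.8],[-0.6,0,0.8],[-0.6,0,0.8],[-0.6,0,0.8],[-0.6,0,0.8],[-0.6,0,0.8],[-0.6,0,0.8]], rotation=[[0,0,0],[0,0,0],[0,0,0],[0,0,0],[0,0,0],[0,0,0],[0,0,0],[0,0,0]], hand=[52,52,52,52,52,52,52,52])

```text
time: 32.6
eef_pos: [489.8, 237.2, 51.6]
tool_rot: [-2.532, -1.141, -0.808]
ft_force: [-2.0, -1.8, 5.7]
grip_width: 56.1
finger_force: 49.7
```

Touchdown (+5.7 N, at the expected height). I'll open slowly and back out along the tool axis.

Call:
apply_moves(travel=[[0,0,0],[0,0,0],[0,0,0],[0,0,0],[0,0,0],[0,0,-15],[0,0,-45],[0,0,-80]], rotation=[[0,0,0],[0,0,0],[0,0,0],[0,0,0],[0,0,0],[0,0,0],[0,0,0],[0,0,0]], hand=[60,66,74,80,80,80,80,80])

```text
time: 33.4
eef_pos: [458.8, 202.9, 115.0]
tool_rot: [-2.533, -1.141, -0.804]
ft_force: [-0.1, -0.5, -0.2]
grip_width: 79.9
finger_force: 0.0
```

```bash
python3 - <<'E'
from h import *
s=st(); print(s["q"].round(3),s["eef_pos"],s["ft_force"],s["grip_width"])
go([520,130,270],tool(0.5,35.3))
E
```

```text
[ 0.161  0.224  2.373  1.457  0.377 -0.466] [458.79883717 202.91695327 115.00704529] [-0.0643521  -0.4531129  -0.21771583] 79.89104897678926
travel [  77.9   94.1 -134.8] rot [-0.2005  0.0012  0.283 ] rows 3.6
```

```bash
python3 - <<'E'
from h import *
go([480,20,260],tool(0.2,15)); print(U(-325,-2,118))
E
```

```text
travel [ -16.8  137.  -189.4] rot [-0.2763 -0.3406  0.5885] rows 4.9
[ 460.33740886 -134.49354268  118.        ]
```

Call:
apply_moves(travel=[[0,0,-40],[-2,15,-80],[-4,40,-115],[-8,65,-140],[-10,90,-160],[-13,115,-178],[-17,137,-189],[-17,137,-189]], rotation=[[0,0,0],[-0.03,-0.04,0.06],[-0.08,-0.1,0.17],[-0.13,-0.16,0.28],[-0.18,-0.22,0.39],[-0.23,-0.28,0.5],[-0.276,-0.34,0.588],[-0.276,-0.34,0.588]], hand=[80,80,70,50,30,10,0,0])

```text
time: 34.2
eef_pos: [482.2, 18.6, 261.9]
tool_rot: [-3.049, -0.359, -0.442]
ft_force: [-0.3, 0.1, 0.4]
grip_width: 0.1
finger_force: 0.0
```

```bash
python3 - <<'E'
from h import *
s=st(); print(s["q"].round(3),s["eef_pos"],s["grip_width"])
go(U(-325,-2,200),tool(YAW,15)); go(U(-325,-2,118),tool(YAW,15))
E
```

```text
[-0.02  -0.053  2.081  0.105  0.837  1.257] [482.18298732  18.62091733 261.94360639] 0.07197987353271486
travel [-71.9 144.2  42.2] rot [-0.0567 -0.0265  0.1763] rows 3.3
travel [-95.3 144.8 120.8] rot [-0.0567 -0.0265  0.1763] rows 4.2
```

Call:
apply_moves(travel=[[-20,25,10],[-40,55,20],[-58,90,30],[-70,120,40],[-74,145,48],[-82,145,75],[-90,145,103],[-95,145,121]], rotation=[[-0.01,0,0.03],[-0.02,-0.01,0.07],[-0.03,-0.02,0.11],[-0.045,-0.02,0.14],[-0.057,-0.027,0.176],[-0.057,-0.027,0.176],[-0.057,-0.027,0.176],[-0.057,-0.027,0.176]], hand=[0,0,0,0,0,0,0,0])

```text
time: 35.0
eef_pos: [458.0, -130.8, 112.4]
tool_rot: [-3.103, -0.09, -0.399]
ft_force: [0.2, -0.2, 0.5]
grip_width: -0.0
finger_force: 0.0
```

```bash
python3 - <<'E'
from h import *
s=st(); print(s["q"].round(3),inU(s["eef_pos"]),s["ft_force"])
go(U(-310,-2,118),tool(YAW,15))
c=ctrl.camera("wrist"); cv2.imwrite("pics/w6.png",c["color"])
# tin check in side view
c=ctrl.camera("side"); im=c["color"]
for z,n in((20,"bot"),(92,"top")): print(n,np.round(proj(c,(478,225,z))))
cv2.imwrite("pics/side3.png",cv2.resize(im[130:290,250:450],None,fx=4,fy=4)[:600])
E
```

```text
[-0.357  0.195  2.217  0.22   0.507  0.975] [-327.11736916    1.82620525  112.40617169] [ 0.15240926 -0.20764246  0.45872759]
travel [17.9  3.9 -1.1] rot [-0.006   0.0059  0.007 ] rows 0.4
bot [319. 213.]
top [321. 194.]
```

View pics/w6.png

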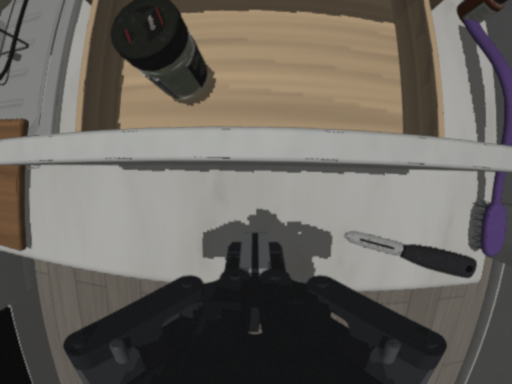

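The jar stands upright in the drawer and the closed fingers are in front of the panel. Now I push the drawer gently shut.

Call:
apply_moves(travel=[[6,2,-1],[12,4,-1],[18,4,-1],[22,4,0],[26,4,1],[30,4,2],[33,4,3],[36,4,4]], rotation=[[0,0,0],[0,0,0],[0,0,0],[0,0,0],[0,0,0],[0,0,0],[0,0,0],[0,0,0]], hand=[0,0,0,0,0,0,0,0])

```text
time: 35.9
eef_pos: [495.1, -132.6, 119.4]
tool_rot: [-3.103, -0.091, -0.401]
ft_force: [-0.3, 0.1, -0.4]
grip_width: 0.0
finger_force: 0.3
```

Call:
apply_moves(travel=[[3,0,0.8],[6.5,0,1.7],[10.5,0,2.8],[15,0,4],[20,0,5.4],[25,0,6.7],[30,0,8],[35,0,9.4]], rotation=[[0,0,0],[0,0,0],[0,0,0],[0,0,0],[0,0,0],[0,0,0],[0,0,0],[0,0,0]], hand=[0,0,0,0,0,0,0,0])

```text
time: 36.7
eef_pos: [531.8, -130.6, 119.4]
tool_rot: [-3.104, -0.091, -0.403]
ft_force: [-2.2, -1.7, -0.1]
grip_width: -0.6
finger_force: 1.0
```

Call:
apply_moves(travel=[[5,0,1.3],[10,0,2.7],[15,0,4],[20,0,5.4],[25,0,6.7],[30,0,8],[35,0,9.4],[39,0,10.5]], rotation=[[0,0,0],[0,0,0],[0,0,0],[0,0,0],[0,0,0],[0,0,0],[0,0,0],[0,0,0]], hand=[0,0,0,0,0,0,0,0])

```text
time: 37.5
eef_pos: [572.2, -128.2, 119.2]
tool_rot: [-3.103, -0.091, -0.403]
ft_force: [-1.7, -0.7, 1.2]
grip_width: 0.1
finger_force: 0.9
```

```bash
python3 - <<'E'
from h import *
s=st(); print(s["q"].round(3),s["eef_pos"],inU(s["eef_pos"]),s["ft_force"]); go(U(-150,-4,118),tool(YAW,15))
E
```

```text
[-0.273  0.328  1.997  0.158  0.578  1.116] [ 572.22903207 -128.1539358   119.20943922] [-212.9313639    -1.26056635  119.20943922] [-1.67375248 -0.7330991   1.24777522]
travel [60.5  3.3 17.2] rot [-0.0054  0.0036  0.0079] rows 1.3
```

Call:
apply_moves(travel=[[4,0,1.1],[8,0,2.2],[12.5,0,3.4],[17,0,4.6],[21.5,0,5.8],[26,0,7],[30,0,8],[34,0,9.1]], rotation=[[0,0,0],[0,0,0],[0,0,0],[0,0,0],[0,0,0],[0,0,0],[0,0,0],[0,0,0]], hand=[0,0,0,0,0,0,0,0])

```text
time: 38.3
eef_pos: [606.6, -126.2, 118.9]
tool_rot: [-3.104, -0.091, -0.401]
ft_force: [-4.7, -2.1, 4.1]
grip_width: 0.2
finger_force: 2.7
```

Call:
apply_moves(travel=[[3,0,0.8],[6,0,1.6],[9,0,2.4],[12,0,3.2],[15,0,4],[18,0,4.8],[20,0,5.4],[22,0,5.9]], rotation=[[0,0,0],[0,0,0],[0,0,0],[0,0,0],[0,0,0],[0,0,0],[0,0,0],[0,0,0]], hand=[0,0,0,0,0,0,0,0])

```text
time: 39.1
eef_pos: [628.9, -125.0, 118.7]
tool_rot: [-3.104, -0.091, -0.4]
ft_force: [-7.1, -3.5, 4.8]
grip_width: -0.0
finger_force: 3.6
```

```bash
python3 - <<'E'
from h import *
s=st(); print(s["eef_pos"],inU(s["eef_pos"]),s["ft_force"])
E
```

```text
[ 628.92205809 -124.99802824  118.73494612] [-156.15145976   -0.9420732   118.73494612] [-7.09706779 -3.54709107  4.78041978]
```

Call:
apply_moves(travel=[[1.5,0,0.4],[3,0,0.8],[4.5,0,1.2],[6,0,1.6],[7.5,0,2],[9,0,2.4],[10,0,2.7],[10,0,2.7]], rotation=[[0,0,0],[0,0,0],[0,0,0],[0,0,0],[0,0,0],[0,0,0],[0,0,0],[0,0,0]], hand=[0,0,0,0,0,0,0,0])

```text
time: 39.9
eef_pos: [639.2, -124.4, 118.7]
tool_rot: [-3.104, -0.091, -0.4]
ft_force: [-6.5, -3.2, 4.6]
grip_width: -0.1
finger_force: 3.4
```

Call:
apply_moves(travel=[[0.8,0,0.2],[1.5,0,0.4],[2.3,0,0.6],[3,0,0.8],[3,0,0.8],[3,0,0.8],[3,0,0.8],[3,0,0.8]], rotation=[[0,0,0],[0,0,0],[0,0,0],[0,0,0],[0,0,0],[0,0,0],[0,0,0],[0,0,0]], hand=[0,0,0,0,0,0,0,0])

```text
time: 40.7
eef_pos: [642.5, -124.2, 118.6]
tool_rot: [-3.104, -0.091, -0.4]
ft_force: [-4.8, -3.1, 2.2]
grip_width: 0.0
finger_force: 2.6
```

Call:
apply_moves(travel=[[0.8,0,0.2],[1.5,0,0.4],[2.3,0,0.6],[2.3,0,0.6],[2.3,0,0.6],[2.3,0,0.6],[2.3,0,0.6],[2.3,0,0.6]], rotation=[[0,0,0],[0,0,0],[0,0,0],[0,0,0],[0,0,0],[0,0,0],[0,0,0],[0,0,0]], hand=[0,0,0,0,0,0,0,0])

```text
time: 41.5
eef_pos: [644.7, -124.0, 118.6]
tool_rot: [-3.104, -0.091, -0.4]
ft_force: [-6.4, -3.6, 2.6]
grip_width: 0.2
finger_force: 3.0
```

Call:
apply_moves(travel=[[0.8,0,0.2],[1.5,0,0.4],[2,0,0.5],[2,0,0.5],[2,0,0.5],[2,0,0.5],[2,0,0.5],[2,0,0.5]], rotation=[[0,0,0],[0,0,0],[0,0,0],[0,0,0],[0,0,0],[0,0,0],[0,0,0],[0,0,0]], hand=[0,0,0,0,0,0,0,0])

```text
time: 42.3
eef_pos: [646.3, -123.9, 118.5]
tool_rot: [-3.104, -0.091, -0.399]
ft_force: [-7.9, -4.0, 5.9]
grip_width: 0.0
finger_force: 4.1
```

Call:
apply_moves(travel=[[0.5,0,0.1],[1,0,0.3],[1.5,0,0.4],[1.5,0,0.4],[1.5,0,0.4],[1.5,0,0.4],[1.5,0,0.4],[1.5,0,0.4]], rotation=[[0,0,0],[0,0,0],[0,0,0],[0,0,0],[0,0,0],[0,0,0],[0,0,0],[0,0,0]], hand=[0,0,0,0,0,0,0,0])

```text
time: 43.1
eef_pos: [646.5, -123.9, 118.4]
tool_rot: [-3.104, -0.091, -0.395]
ft_force: [-15.4, -5.4, 10.5]
grip_width: -0.0
finger_force: 7.9
```

End stop reached at 15 N. I'll retract slowly, then check that it holds.

Call:
apply_moves(travel=[[-2,0,-0.5],[-4,0,-1],[-7,0,-1.9],[-11,0,-3],[-18,0,-5],[-28,0,-7.5],[-40,0,-11],[-55,0,-15]], rotation=[[0,0,0],[0,0,0],[0,0,0],[0,0,0],[0,0,0],[0,0,0],[0,0,0],[0,0,0]], hand=[0,0,0,0,0,0,0,0])

```text
time: 43.9
eef_pos: [591.8, -127.0, 119.9]
tool_rot: [-3.104, -0.091, -0.405]
ft_force: [0.3, -0.2, 0.5]
grip_width: 0.0
finger_force: 0.0
```

Call:
apply_moves(travel=[[-20,0,-25],[-40,0,-60],[-60,0,-90],[-80,0,-110],[-90,0,-130],[-90,0,-130],[-90,0,-130],[-90,0,-130]], rotation=[[0,0,0],[0,0,0],[0,0,0],[0,0.05,0],[0,0.1,0],[0,0.1,0],[0,0.1,0],[0,0.1,0]], hand=[0,0,0,0,0,0,0,0])

```text
time: 44.7
eef_pos: [472.7, -134.5, 222.1]
tool_rot: [-3.077, -0.09, -0.557]
ft_force: [0.2, 0.4, -0.1]
grip_width: 0.0
finger_force: 0.0
```

```bash
python3 - <<'E'
from h import *
s=st(); print(inU(s["eef_pos"]),s["ft_force"])
c=ctrl.camera("wrist"); im=c["color"]; g=cv2.cvtColor(im,cv2.COLOR_BGR2HSV)
for n,x,z in(("roof",-135,172),("panel shut",-137,155),("panel +50",-187,155)): print(n,np.round(wproj(c,s,U(x,-60,z))))
u,v=map(int,wproj(c,s,U(-135,-60,172))); print([(r,*im[r,u]) for r in range(v-8,v+90,4) if r<384])
# board & tin
p=[wproj(c,s,q) for q in((478,225,20),(478,225,92))]; print(np.round(p))
c=ctrl.camera("side"); im=c["color"]
for z in(20,40,60,80,92): 
  u,v=proj(c,(478,225,z)); print(z,int(u),int(v),im[int(v),int(u)-14:int(u)+15:4].tolist())
E
```

```text
[-312.61139134   -2.67047779  222.07419189] [ 0.15410207  0.3822608  -0.14141207]
roof [324.  18.]
panel shut [320.  30.]
panel +50 [324.  80.]
[(10, np.uint8(80), np.uint8(105), np.uint8(126)), (14, np.uint8(79), np.uint8(103), np.uint8(124)), (18, np.uint8(69), np.uint8(89), np.uint8(108)), (22, np.uint8(36), np.uint8(45), np.uint8(53)), (26, np.uint8(41), np.uint8(52), np.uint8(60)), (30, np.uint8(52), np.uint8(64), np.uint8(73)), (34, np.uint8(50), np.uint8(61), np.uint8(70)), (38, np.uint8(52), np.uint8(64), np.uint8(73)), (42, np.uint8(51), np.uint8(63), np.uint8(72)), (46, np.uint8(50), np.uint8(62), np.uint8(71)), (50, np.uint8(51), np.uint8(62), np.uint8(71)), (54, np.uint8(53), np.uint8(65), np.uint8(74)), (58, np.uint8(52), np.uint8(63), np.uint8(72)), (62, np.uint8(49), np.uint8(61), np.uint8(70)), (66, np.uint8(151), np.uint8(155), np.uint8(154)), (70, np.uint8(159), np.uint8(163), np.uint8(162)), (74, np.uint8(159), np.uint8(162), np.uint8(162)), (78, np.uint8(125), np.uint8(128), np.uint8(127)), (82, np.uint8(65), np.uint8(67), np.uint8(66)), (86, np.uint8(65), np.uint
[... 314 characters left out ...]
131], [88, 102, 112], [119, 129, 135], [118, 124, 127], [109, 104, 102], [108, 106, 103], [75, 104, 142], [70, 112, 163]]
40 319 207 [[106, 116, 128], [93, 105, 120], [120, 130, 135], [125, 131, 135], [113, 117, 120], [117, 122, 126], [96, 108, 124], [66, 113, 164]]
60 320 202 [[90, 103, 117], [118, 129, 135], [128, 137, 144], [94, 95, 109], [90, 94, 108], [76, 79, 98], [79, 102, 131], [63, 102, 149]]
80 320 197 [[111, 122, 132], [119, 130, 134], [185, 192, 197], [189, 195, 200], [196, 204, 207], [198, 204, 208], [138, 148, 161], [116, 131, 144]]
92 321 193 [[118, 129, 133], [177, 185, 189], [178, 183, 187], [171, 178, 182], [198, 206, 210], [190, 196, 201], [138, 149, 161], [131, 146, 159]]
```

The panel's light top edge shows at v 66–78, so the drawer sprung out to about 50 mm again. The hard stop was probably the upright fingers meeting the roof edge. I'll push again with the 60° lean used at the start, which reached the true stop at TCP x=652.2.

```bash
python3 - <<'E'
from h import *
s=st(); print(s["q"].round(2)); go(U(-225,2,97),tool(YAW,60),s); go(U(-225,2,140),tool(YAW,60),s)
E
```

```text
[-0.39 -0.    2.15  0.25  0.68  0.96]
travel [ 38.6  -3.2 147.4] rot [-0.009   0.6902  0.0052] rows 4.6
travel [ 53.6  -3.3 107.1] rot [-0.009   0.6902  0.0052] rows 4.6
```

Call:
apply_moves(travel=[[2,0,15],[5,-1,35],[9,-1,55],[14,-2,75],[20,-2,95],[26,-3,115],[32,-3,132],[38,-3,147]], rotation=[[0,0.12,0],[0,0.24,0],[0,0.36,0],[0,0.48,0],[0,0.6,0],[-0.01,0.69,0.005],[-0.01,0.69,0.005],[-0.01,0.69,0.005]], hand=[0,0,0,0,0,0,0,0])

```text
time: 45.6
eef_pos: [533.2, -93.0, 138.2]
tool_rot: [-2.74, -0.144, -1.172]
ft_force: [0.2, 1.5, 0.5]
grip_width: -0.0
finger_force: 0.0
```

```bash
python3 - <<'E'
from h import *
s=st(); print(s["q"].round(2),s["eef_pos"],inU(s["eef_pos"]),s["ft_force"]); go(U(-207,2,97),tool(YAW,60),s)
E
```

```text
[-0.5   0.28  2.39  1.91  0.56 -0.81] [533.19895581 -93.04338591 138.24739808] [-250.15786661   35.75679529  138.24739808] [0.17704702 1.50012282 0.52289444]
travel [ 0.1 42.1 54.1] rot [-0.1452  0.236  -0.0254] rows 1.9
```

Call:
apply_moves(travel=[[0,10,5],[0,20,12],[0,32,22],[0,42,34],[0,42,44],[0,42,54],[0,42,54],[0,42,54]], rotation=[[-0.04,0.06,0],[-0.08,0.12,-0.01],[-0.12,0.18,-0.02],[-0.145,0.236,-0.025],[-0.145,0.236,-0.025],[-0.145,0.236,-0.025],[-0.145,0.236,-0.025],[-0.145,0.236,-0.025]], hand=[0,0,0,0,0,0,0,0])

```text
time: 46.4
eef_pos: [577.3, -123.6, 98.2]
tool_rot: [-2.698, -0.069, -1.555]
ft_force: [-0.1, -0.2, -1.1]
grip_width: 0.0
finger_force: 0.0
```

```bash
python3 - <<'E'
from h import *
s=st(); print(s["q"].round(2),s["eef_pos"],inU(s["eef_pos"]),s["ft_force"]); go(U(-207,2,97),tool(YAW,60),s)
E
```

```text
[-0.46  0.58  2.44  2.59  0.94 -1.5 ] [ 577.34893409 -123.6314466    98.22186007] [-207.59183018    3.00038247   98.22186007] [-0.08937837 -0.23599101 -1.06801308]
travel [-0.8  1.   1.1] rot [-0.002   0.0013 -0.0001] rows 0.0
```

Call:
apply_moves(travel=[[2.5,0,4.3],[5,0,8.7],[7,0,12.1],[9,0,15.6],[11,0,19],[13,0,22.5],[15.5,0,26.8],[18,0,31.2]], rotation=[[0,0,0],[0,0,0],[0,0,0],[0,0,0],[0,0,0],[0,0,0],[0,0,0],[0,0,0]], hand=[0,0,0,0,0,0,0,0])

```text
time: 47.2
eef_pos: [612.8, -122.4, 97.7]
tool_rot: [-2.699, -0.066, -1.555]
ft_force: [-5.5, -0.8, 5.4]
grip_width: -0.0
finger_force: 2.8
```

Call:
apply_moves(travel=[[2,0,3.5],[4,0,6.9],[6,0,10.4],[8,0,13.9],[9.5,0,16.5],[11,0,19.1],[12.5,0,21.7],[13.5,0,23.4]], rotation=[[0,0,0],[0,0,0],[0,0,0],[0,0,0],[0,0,0],[0,0,0],[0,0,0],[0,0,0]], hand=[0,0,0,0,0,0,0,0])

```text
time: 48.0
eef_pos: [639.6, -121.2, 97.7]
tool_rot: [-2.699, -0.065, -1.555]
ft_force: [-7.6, -3.0, 4.9]
grip_width: -0.4
finger_force: 3.9
```

Call:
apply_moves(travel=[[0.8,0,1.3],[1.5,0,2.6],[2.3,0,3.9],[3,0,5.2],[3.5,0,6.1],[4,0,7],[4,0,7],[4,0,7]], rotation=[[0,0,0],[0,0,0],[0,0,0],[0,0,0],[0,0,0],[0,0,0],[0,0,0],[0,0,0]], hand=[0,0,0,0,0,0,0,0])

```text
time: 48.8
eef_pos: [647.7, -120.8, 97.6]
tool_rot: [-2.699, -0.066, -1.555]
ft_force: [-4.1, -1.7, 3.6]
grip_width: 0.0
finger_force: 2.4
```

Call:
apply_moves(travel=[[0.5,0,0.9],[1,0,1.7],[1.5,0,2.6],[2,0,3.5],[2.3,0,4],[2.6,0,4.5],[2.6,0,4.5],[2.6,0,4.5]], rotation=[[0,0,0],[0,0,0],[0,0,0],[0,0,0],[0,0,0],[0,0,0],[0,0,0],[0,0,0]], hand=[0,0,0,0,0,0,0,0])

```text
time: 49.6
eef_pos: [652.1, -120.5, 97.4]
tool_rot: [-2.7, -0.065, -1.554]
ft_force: [-11.8, -2.4, 6.7]
grip_width: 0.5
finger_force: 6.1
```

Call:
apply_moves(travel=[[0.3,0,0.5],[0.4,0,0.7],[0.4,0,0.7],[0.4,0,0.7],[0.4,0,0.7],[0.4,0,0.7],[0.4,0,0.7],[0.4,0,0.7]], rotation=[[0,0,0],[0,0,0],[0,0,0],[0,0,0],[0,0,0],[0,0,0],[0,0,0],[0,0,0]], hand=[0,0,0,0,0,0,0,0])

```text
time: 50.4
eef_pos: [652.2, -120.5, 97.3]
tool_rot: [-2.7, -0.064, -1.554]
ft_force: [-18.9, -3.9, 11.9]
grip_width: 0.2
finger_force: 9.3
```

Call:
apply_moves(travel=[[-1,0,-1.7],[-2,0,-3.5],[-3,0,-5.2],[-4,0,-7],[-5,0,-8.7],[-6,0,-10.4],[-7,0,-12.1],[-7,0,-12.1]], rotation=[[0,0,0],[0,0,0],[0,0,0],[0,0,0],[0,0,0],[0,0,0],[0,0,0],[0,0,0]], hand=[0,0,0,0,0,0,0,0])

```text
time: 51.2
eef_pos: [639.5, -121.1, 97.5]
tool_rot: [-2.699, -0.066, -1.555]
ft_force: [-6.6, -1.6, 3.0]
grip_width: -0.2
finger_force: 3.0
```

The finger still feels 6.6 N at 639.5, so the drawer is following it out. Creeping with holds around the latch point probably toggled the latch twice. I'll back off, then push in one smooth stroke without pausing and let go quickly.

Call:
apply_moves(travel=[[-3,0,-5.2],[-6,0,-10.4],[-9,0,-15.6],[-13,0,-22.5],[-17,0,-29.4],[-21,0,-36.4],[-25,0,-43.3],[-25,0,-43.3]], rotation=[[0,0,0],[0,0,0],[0,0,0],[0,0,0],[0,0,0],[0,0,0],[0,0,0],[0,0,0]], hand=[0,0,0,0,0,0,0,0])

```text
time: 52.0
eef_pos: [588.7, -123.5, 97.3]
tool_rot: [-2.699, -0.066, -1.554]
ft_force: [0.6, 0.3, -0.1]
grip_width: 0.0
finger_force: 0.0
```

Call:
apply_moves(travel=[[1.3,0,2.2],[2.7,0,4.7],[4.3,0,7.4],[6.3,0,10.9],[8.5,0,14.7],[10.7,0,18.5],[12.9,0,22.3],[15,0,26]], rotation=[[0,0,0],[0,0,0],[0,0,0],[0,0,0],[0,0,0],[0,0,0],[0,0,0],[0,0,0]], hand=[0,0,0,0,0,0,0,0])

```text
time: 52.8
eef_pos: [620.1, -122.2, 97.6]
tool_rot: [-2.699, -0.066, -1.555]
ft_force: [-5.8, -2.7, 3.4]
grip_width: -0.0
finger_force: 3.1
```

Call:
apply_moves(travel=[[2.2,0,3.8],[4.5,0,7.8],[7,0,12.1],[9.5,0,16.5],[12,0,20.8],[14.5,0,25.1],[16.9,0,29.3],[16.9,0,29.3]], rotation=[[0,0,0],[0,0,0],[0,0,0],[0,0,0],[0,0,0],[0,0,0],[0,0,0],[0,0,0]], hand=[0,0,0,0,0,0,0,0])

```text
time: 53.6
eef_pos: [652.3, -120.6, 97.5]
tool_rot: [-2.7, -0.062, -1.554]
ft_force: [-18.7, -5.9, 10.9]
grip_width: -0.4
finger_force: 9.6
```

Call:
apply_moves(travel=[[-20,0,-35],[-40,0,-69],[-40,0,-69],[-40,0,-69],[-40,0,-69],[-40,0,-69],[-40,0,-69],[-40,0,-69]], rotation=[[0,0,0],[0,0,0],[0,0,0],[0,0,0],[0,0,0],[0,0,0],[0,0,0],[0,0,0]], hand=[0,0,0,0,0,0,0,0])

```text
time: 54.4
eef_pos: [574.6, -124.2, 97.6]
tool_rot: [-2.698, -0.068, -1.556]
ft_force: [-0.8, -0.7, -0.4]
grip_width: 0.3
finger_force: 0.0
```

```bash
python3 - <<'E'
from h import *
s=st(); print(s["time"],inU(s["eef_pos"]),s["ft_force"])
c=ctrl.camera("wrist"); im=c["color"]; cv2.imwrite("pics/w7.png",im)
for d in(0,50):
  p=[wproj(c,s,U(-137-d,-60,z)) for z in(155,25)]; print(d,np.round(p))
u=int(wproj(c,s,U(-135,-60,172))[0]); u=min(max(u,0),511); print(u,[(r,im[r,u].tolist()) for r in range(0,200,6)])
c=ctrl.camera("side"); im=c["color"]; cv2.imwrite("pics/side7.png",im)
for d in(0,50):
  for y in(137,):
    u,v=proj(c,U(-137-d,y,155)); print("side",d,round(u),round(v))
u0,v0=proj(c,U(-140,137,155)); print([im[int(v0),int(u0)+k].tolist() for k in range(-6,24,2)])
E
```

```text
54.4 [-210.38896274    2.56861348   97.64306823] [-0.75441192 -0.68675467 -0.36620528]
0 [[357.  88.]
 [323. 216.]]
50 [[383. 140.]
 [331. 265.]]
361 [(0, [110, 144, 174]), (6, [108, 141, 169]), (12, [110, 144, 173]), (18, [107, 141, 170]), (24, [109, 142, 172]), (30, [108, 142, 170]), (36, [110, 143, 172]), (42, [108, 142, 170]), (48, [116, 152, 183]), (54, [112, 147, 177]), (60, [108, 141, 169]), (66, [71, 91, 108]), (72, [53, 67, 79]), (78, [51, 65, 75]), (84, [100, 101, 100]), (90, [182, 186, 185]), (96, [99, 100, 99]), (102, [99, 101, 100]), (108, [99, 101, 100]), (114, [99, 101, 100]), (120, [99, 101, 99]), (126, [98, 100, 99]), (132, [99, 101, 100]), (138, [98, 100, 99]), (144, [98, 100, 99]), (150, [97, 98, 97]), (156, [97, 99, 97]), (162, [97, 99, 99]), (168, [98, 100, 99]), (174, [99, 101, 100]), (180, [97, 100, 99]), (186, [98, 100, 99]), (192, [98, 100, 99]), (198, [98, 100, 99])]
side 0 238 151
side 50 253 147
[[107, 159, 202], [99, 148, 189], [83, 122, 155], [105, 127, 150], [225, 230, 234], [228, 234, 237], [227, 233, 236], [227, 233, 236], [227, 232, 236], [227, 233, 237], [205, 214, 222], [186, 195, 202], [191, 201, 208], [225, 231, 235], [226, 231, 236]]
```

Call:
apply_moves(travel=[[-20,0,-35],[-20,0,-35],[-20,0,-35],[-20,0,-35],[-20,0,-35],[-20,0,-35],[-20,0,-35],[-20,0,-35]], rotation=[[0,0,0],[0,0,0],[0,0,0],[0,0,0],[0,0,0],[0,0,0],[0,0,0],[0,0,0]], hand=[0,0,0,0,0,0,0,0])

```text
time: 55.3
eef_pos: [534.0, -126.3, 97.8]
tool_rot: [-2.699, -0.067, -1.556]
ft_force: [0.0, -0.3, -0.9]
grip_width: -0.1
finger_force: 0.0
```

```bash
python3 - <<'E'
from h import *
s=st(); c=ctrl.camera("wrist"); im=c["color"]
print(s["ft_force"],[np.round(wproj(c,s,U(-137-d,-60,155))) for d in(0,50)])
u,v=map(int,wproj(c,s,U(-137,-60,155)))
ok=im[v-5:v+7,u].tolist(); print(ok)
a=im[v+15:v+90,u].astype(int); print("face uniform",a.std(0).round(1))
if a.std(0).max()<12: print(ctrl.sign_off())
E
```

```text
[ 0.04166913 -0.27381979 -0.87677403] [array([341.,  61.]), array([361.,  96.])]
[[55, 65, 73], [75, 81, 85], [86, 89, 89], [89, 91, 90], [89, 91, 90], [107, 110, 109], [145, 148, 147], [161, 164, 164], [144, 147, 146], [115, 117, 116], [93, 95, 94], [88, 90, 89]]
face uniform [0.9 0.8 0.9]
the job is handed in; nothing more can be done
None
```

I handed the job in at about 55 s: the tin is on the board and the drawer is latched shut on the third closing push (the first two sprang back out), but I last saw the jar upright before those pushes and never got a clear picture of the placed tin, only touchdown force and side-camera pixel values.

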